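# Put the painted panels under their dust covers

## Robot

A 6-joint arm with a two-finger parallel gripper is mounted at the origin on the work surface. World frame = base frame: x ahead of the robot, y to its left, z up, the work surface at z = 0. Lengths are in m, angles in rad, forces in N, time in s.
With the tool pointing down it reaches from about 0.3 to 0.95 m from the base axis. Payload 3.1 kg.
Tool frame: the origin (TCP) lies on the centre line of the jaws, within the pads' length; the fingertips stand 17 mm ahead of it and the grasp point (between the pads) lies 2 mm behind it (bot.tip_extent is the distance from the TCP to the fingertips, in m); z points along the fingers, y is the line along which they close (so a half turn about z gives the same grasp; the last joint's range is limited). The gripper opens to 85 mm and grips with 20 to 120 N. Pads are 22 mm wide; open, the fingers measure 114 mm over their backs; the gripper's body (76 mm by 85 mm) begins 54 mm behind the grasp point. The pads swing forward as they close: fully open they stand 13 mm farther back than shut.
Start: joints at [-1.227, 0.308, 1.634, -0, 1.2, -0.07], TCP at [0.251, -0.572, 0.248] pointing down, gripper open.
Joint ranges: [-3.06, 3.06], [-0.79, 1.96], [0.05, 2.63], [-1.19, 4.34], [0.05, 2.64], [-2.94, 2.94]. Speed limits (rad/s): [2.79, 2.79, 3.14, 3.14, 3.14, 3.14].

## Interface

Orientations are given as a unit quaternion [w, x, y, z].
In Python, from station import bot gives the robot as it stands.
- The arm moves only by the tool step_arm, never from a script. Its argument "plan" is a list of rows, each a list of 6 numbers: the shift along the world's x, y, z as a fraction of full scale, then the turn, a rotation vector about the world's x, y, z as a fraction of full scale. A call has 1 to 10 rows; each row shifts and turns the commanded pose from where the row before left it; what a row does not reach is not made up. Full scale, the value 1, is 2 cm for a shift and 0.08 rad for a turn. A row lasts 1/12 s, in which the tool goes at most 41.7 mm and 7.16 degrees, less where a joint would pass 70% of its speed; a pose out of reach is approached as far as the arm can. A call with a number of a shift or a turn outside -1 to 1 is refused whole. A call with a gripper value outside its range is refused whole. "gripper" is the opening, from -1 (shut) to 1 (fully open), set as the call begins (left out, the last holds). The fingers move at their own pace and stop on an object; "force" is the grip in N (left out, the last holds). Time passes only in rows, so rows that do not move let the fingers close. It gives the time, the measured TCP pose, the force, the opening and the grip force at its end, in the units of the state.
- bot.state(): the state, without advancing time (a new reading comes with each control period).
- bot.snapshot(name): name is "scene" or "top" or "wrist"; returns the picture (384x512x3 uint8, red, green, blue); there is no depth.
- bot.camera_info(name): a dict with "fx", "fy", "cx", "cy" (pixels), "dist" ([k1, k2, p1, p2, k3] as OpenCV has them; the pictures are not rectified), "rvec" (rotation vector, rad) and "tvec" (3), from world to camera coordinates, as OpenCV has them. Camera axes: x right, y down, z forward; pixel columns grow to the right and rows downward; lengths in m; the calibration is good to about 2 mm. A picture is of the moment at which its call begins: read the wrist's pose just before it. camera_info takes no time and is no camera call; for the wrist camera it gives the pose at the moment of the call.
- bot.hand_in(): hands the job in; it is judged then, once.
The state is a dict: "clock": time; "joint_positions": joint angles; "qd": joint speeds; "joint_efforts": joint torques, N m; "ee_pos": TCP position; "ee_rot": TCP orientation; "wrist_force": force on the tool from outside, world axes, zero at the start; "ft_torque": the same for the moment, N m; "width": finger opening in m; "gripper_force": force on a finger pad.
Only numpy, scipy, OpenCV 4.12 (cv2) and the standard library are available. Lean on these libraries where they do the work, as an engineer would, in place of code of your own. Each camera call takes 0.05 s, during which the arm holds its last target. There are 200 camera calls.

## Task

Put the freshly painted panels away to dry: for each panel, take the stop pin out of the bay of its own colour (the rack is there to park it), slide the panel, painted face up, under the clear roof of that bay until it is fully home against the back stop, then stand a pin upright again in the hole in front of it so that it cannot slide out. Every pin must end up standing upright in a hole of a bay or the rack, and the plaster foot, the bottle and the paint bowl must be left where they are.

Things in the scene. Friction and masses are not known exactly. Their poses are not given: they have to be found in the camera images.
- panel_blue: Loose painted panel: black wooden board 120 (its x) x 50 (its y) x 18 mm (its z), 90 g, with a blue border and a white wing painted on its upper face. Origin: centre of the underside; z up out of the painted face. May be absent. It lies on the table, long axis within about 0.35 rad of world x; it may as well go into its bay either end first.
- panel_red: Loose painted panel: black wooden board 120 (its x) x 50 (its y) x 18 mm (its z), 90 g, with a red border and a white wing painted on its upper face. Origin: centre of the underside; z up out of the painted face. May be absent. It lies on the table, long axis within about 0.35 rad of world x; it may as well go into its bay either end first.
- panel_yellow: Loose painted panel: black wooden board 120 (its x) x 50 (its y) x 18 mm (its z), 90 g, with a yellow border and a white wing painted on its upper face. Origin: centre of the underside; z up out of the painted face. May be absent. It lies on the table, long axis within about 0.35 rad of world x; it may as well go into its bay either end first.
- bay_blue: Fixed drying bay with blue rails and back stop: a tunnel under a clear roof, 60 mm wide inside (72 outside), open in front. Origin: on the table under the middle of the roof's front edge; x runs level into the tunnel (roughly world +x), z up. Floor 25 mm thick from x = -58 mm (open apron, blue edge stripes) to 115 mm. Roof and rails from x = 0 to 115 mm; roof 55 to 60 mm above the table.
- bay_blue_home (a point): On the floor of the blue bay (25 mm above the table), at x = 45 mm of the bay: where the panel's origin lies when it is fully home against the back stop (stop face at x = 105 mm); its near edge then sticks out 15 mm in front of the roof. Axes as the bay's.
- bay_blue_hole (a point): Centre of the mouth of the pin hole in the apron of the blue bay (x = -31 mm of the bay, 25 mm above the table): a through hole of 19 mm diameter with 3 mm chamfer. A pin in it stands on the table, 8 mm in front of the edge of a panel that is home. A panel can pass only while the hole is empty.
- bay_red: Fixed drying bay with red rails and back stop: a tunnel under a clear roof, 60 mm wide inside (72 outside), open in front. Origin: on the table under the middle of the roof's front edge; x runs level into the tunnel (roughly world +x), z up. Floor 25 mm thick from x = -58 mm (open apron, red edge stripes) to 115 mm. Roof and rails from x = 0 to 115 mm; roof 55 to 60 mm above the table.
- bay_red_home (a point): On the floor of the red bay (25 mm above the table), at x = 45 mm of the bay: where the panel's origin lies when it is fully home against the back stop (stop face at x = 105 mm); its near edge then sticks out 15 mm in front of the roof. Axes as the bay's.
- bay_red_hole (a point): Centre of the mouth of the pin hole in the apron of the red bay (x = -31 mm of the bay, 25 mm above the table): a through hole of 19 mm diameter with 3 mm chamfer. A pin in it stands on the table, 8 mm in front of the edge of a panel that is home. A panel can pass only while the hole is empty.
- bay_yellow: Fixed drying bay with yellow rails and back stop: a tunnel under a clear roof, 60 mm wide inside (72 outside), open in front. Origin: on the table under the middle of the roof's front edge; x runs level into the tunnel (roughly world +x), z up. Floor 25 mm thick from x = -58 mm (open apron, yellow edge stripes) to 115 mm. Roof and rails from x = 0 to 115 mm; roof 55 to 60 mm above the table.
- bay_yellow_home (a point): On the floor of the yellow bay (25 mm above the table), at x = 45 mm of the bay: where the panel's origin lies when it is fully home against the back stop (stop face at x = 105 mm); its near edge then sticks out 15 mm in front of the roof. Axes as the bay's.
- bay_yellow_hole (a point): Centre of the mouth of the pin hole in the apron of the yellow bay (x = -31 mm of the bay, 25 mm above the table): a through hole of 19 mm diameter with 3 mm chamfer. A pin in it stands on the table, 8 mm in front of the edge of a panel that is home. A panel can pass only while the hole is empty.
- pin0: Loose steel stop pin, 70 mm tall, 180 g: shank 16 mm diameter, with a round head of 28 mm diameter and 14 mm height at the top (56 to 70 mm above the foot). Origin: centre of the foot; z up along the pin. The pins are alike; each starts upright in the hole of a bay, standing on the table.
- pin1: Loose steel stop pin, 70 mm tall, 180 g: shank 16 mm diameter, with a round head of 28 mm diameter and 14 mm height at the top (56 to 70 mm above the foot). Origin: centre of the foot; z up along the pin. The pins are alike; each starts upright in the hole of a bay, standing on the table.
- pin2: Loose steel stop pin, 70 mm tall, 180 g: shank 16 mm diameter, with a round head of 28 mm diameter and 14 mm height at the top (56 to 70 mm above the foot). Origin: centre of the foot; z up along the pin. The pins are alike; each starts upright in the hole of a bay, standing on the table.
- rack: Fixed dark wooden pin rack, empty at the start, for parking pins: 150 (x) x 44 (y) x 25 mm, with three through holes of 19 mm diameter and 3 mm chamfer in a row along its x at -50, 0 and +50 mm. Origin: centre of the underside, on the table. To the left or the right of the panels.
- rack_hole0 (a point): Centre of the mouth of a rack hole, 25 mm above the table.
- rack_hole1 (a point): Centre of the mouth of a rack hole, 25 mm above the table.
- rack_hole2 (a point): Centre of the mouth of a rack hole, 25 mm above the table.
- cast: Bystander: small plaster cast of a foot, base 150 x 110 x 22 mm, 135 mm tall, 0.95 kg, loose. Origin: centre of the underside. Across the table from the rack, left or right.
- bottle: Bystander: green bottle, 36 mm diameter, 100 mm tall, loose. Origin: centre of the underside. Beyond the rack or the cast.
- bowl: Bystander: open glass bowl with blue paint, 76 mm diameter, 42 mm tall, loose. Origin: centre of the underside. Beyond the rack or the cast.
Not all that is in view belongs to the job. Leave any green or turquoise look-alike of the panel_red alone.

How it is judged:
By the outcome, as a careful person would: the job done as asked, in the order asked, and still so for the second after the job is handed in, with the robot touching nothing.
Of panel_blue, panel_red, panel_yellow only 2 to 3 are there at a start; the rules pass over those that are not, and their reading is None.
At some moment in a run one of panel_blue, panel_red, panel_yellow may be knocked a few centimetres aside while the robot is not near it.
It also fails if it takes over 210 s, if anything falls off the work surface, if the arm or the gripper's body presses on something with over 40 N, if the wrist force passes 120 N, or if a joint passes its speed limit or range.

## Working session

There is one attempt and no reset: what is moved stays moved. The work goes in short steps, Python scripts to look and compute and a tool call to move; the robot and the scene stay as the last step left them, time stands still between calls to the robot, and variables do not carry over. Pictures are saved under pics/ and viewed, at most 14 in all, crops included, and the job is handed in when it is done.

Besides the shell and the picture viewer there is one more tool, called after "Call:" as name([rows], argument=value, ...), one row to a line, values as JSON. step_arm: Moves the arm, as the interface text tells. Shift numbers are shares of 2 cm and turn numbers shares of 0.08 rad, none past 1 either way. Its arguments: {"type":"object","properties":{"plan":{"type":"array","items":{"type":"array","items":{"type":"number"}}},"gripper":{"type":"number"},"force":{"type":"number"}},"required":["plan"]}

```bash
ls; mkdir -p pics; python3 - <<'E'
from station import bot
import cv2
s=bot.state();print(s)
for n in("scene","top","wrist"):
    c=bot.camera_info(n);print(n,c)
    cv2.imwrite(f"pics/{n}0.png",bot.snapshot(n)[:,:,::-1])
E
```

```text
pics
{'clock': 0.0, 'joint_positions': array([-1.22670258e+00,  3.09016667e-01,  1.63519582e+00,  2.62919228e-06,
        1.19973208e+00, -6.96965840e-02]), 'qd': array([ 0.00068774, -0.00018607, -0.00017312,  0.00087412,  0.00019084,
       -0.00021724]), 'joint_efforts': array([ 1.20606233e-03, -4.15255594e+01, -2.76663762e+01, -4.21937864e-05,
        1.02157291e-02,  1.22135997e-06]), 'ee_pos': array([ 0.2510097 , -0.57150964,  0.24703538]), 'ee_rot': array([-1.16507353e-03,  9.78672855e-01,  2.05421665e-01, -1.59620816e-04]), 'wrist_force': array([-0.56433947,  0.06003758,  0.05825879]), 'ft_torque': array([-0.01644175, -0.03835986, -0.0050609 ]), 'gripper_force': 0.0, 'width': 0.08546074538532968}
scene {'fx': 371.0220597982952, 'fy': 371.0220597982952, 'cx': 263.6614089612808, 'cy': 189.55707638604065, 'dist': array([-0.05481482,  0.        ,  0.        ,  0.        ,  0.        ]), 'rvec': array([ 1.97316161,  1.70560288, -0.5554208 ]), 'tvec': array([-0.07900214, -0.36618877,  1.28357791])}
top {'fx': 381.60237445873344, 'fy': 381.60237445873344, 'cx': 260.8234386531399, 'cy': 191.70925115966418, 'dist': array([-0.05076734,  0.        ,  0.        ,  0.        ,  0.        ]), 'rvec': array([ 2.1615701 , -2.1752674 ,  0.06165167]), 'tvec': array([0.01465563, 0.50859122, 1.21936306])}
wrist {'fx': 265.14208959436854, 'fy': 265.14208959436854, 'cx': 256.31182635814446, 'cy': 195.93522324679478, 'dist': array([0.01939189, 0.        , 0.        , 0.        , 0.        ]), 'rvec': array([-2.43633429,  1.58998508,  0.21816053]), 'tvec': array([-0.62209727, -0.03368647,  0.3772149 ])}
```

View pics/top0.png

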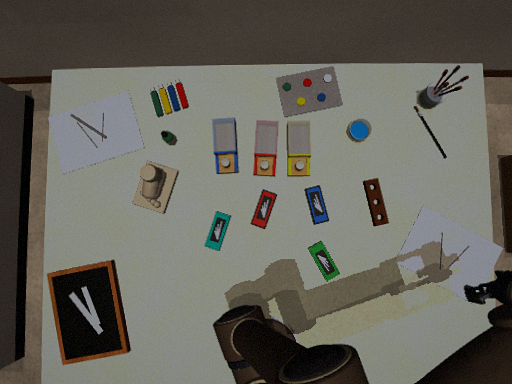

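View pics/scene0.png

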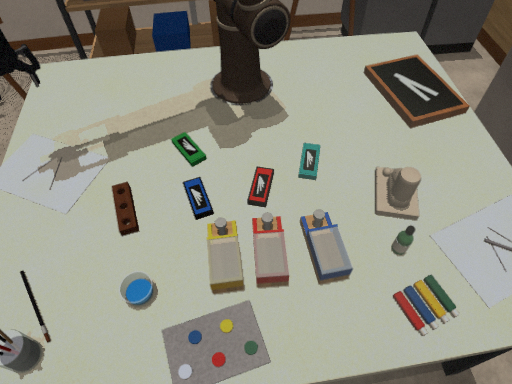

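Both overview pictures show two loose panels that fit: red (top 264,208; scene 261,187) and blue (top 316,204; scene 198,198). The turquoise one (top 217,230) and the green one (top 323,260) are look-alikes to leave alone, and there is no yellow panel. The bays, seen in the top view, are blue (226,145), red (265,148) and yellow (299,148), each with its pin. The rack is at (375,202).

```bash
cat > h.py <<'E'
import numpy as np, cv2
from station import bot
from scipy.spatial.transform import Rotation as R
def ray(c,px):
    K=np.array([[c['fx'],0,c['cx']],[0,c['fy'],c['cy']],[0,0,1]])
    u=cv2.undistortPoints(np.array(px,float).reshape(-1,1,2),K,c['dist']).reshape(-1,2)
    M=cv2.Rodrigues(c['rvec'])[0]
    d=np.c_[u,np.ones(len(u))]@M
    return -M.T@c['tvec'],d/np.linalg.norm(d,axis=1)[:,None]
def plane(c,px,z):
    o,d=ray(c,px); return o+d*((z-o[2])/d[:,2])[:,None]
def tri(views):
    A=np.zeros((3,3));b=np.zeros(3);L=[]
    for c,p in views:
        o,d=ray(c,p);d=d[0];P=np.eye(3)-np.outer(d,d);A+=P;b+=P@o;L.append((o,P))
    x=np.linalg.solve(A,b);return x,max(np.linalg.norm(P@(x-o)) for o,P in L)
def snap(n,name=None):
    c=bot.camera_info(n);im=bot.snapshot(n)
    if name: cv2.imwrite(f'pics/{name}.png',im[:,:,::-1])
    return c,im
def proj(c,X):
    K=np.array([[c['fx'],0,c['cx']],[0,c['fy'],c['cy']],[0,0,1]])
    return cv2.projectPoints(np.array(X,float).reshape(-1,1,3),c['rvec'],c['tvec'],K,c['dist'])[0].reshape(-1,2)
def st():
    s=bot.state();q=s['ee_rot'];r=R.from_quat([q[1],q[2],q[3],q[0]])
    t=r.as_matrix();print('t',round(s['clock'],2),'pos',s['ee_pos'].round(4),'zax',t[:,2].round(3),'yaw_y',round(np.degrees(np.arctan2(t[1,1],t[0,1])),2),'q6',s['joint_positions'].round(2),'w',round(s['width'],4));return s
def masks(im):
    h=cv2.cvtColor(im,cv2.COLOR_RGB2HSV);H,S,V=[h[:,:,i].astype(int) for i in range(3)]
    k=(S>130)&(V>70)
    return dict(red=k&((H<8)|(H>172)),blue=k&(H>100)&(H<125),yellow=k&(H>20)&(H<35))
E
python3 - <<'E'
from h import *
s=st();cw=bot.camera_info('wrist');o,d=ray(cw,[[cw['cx'],cw['cy']]])
q=s['ee_rot'];r=R.from_quat([q[1],q[2],q[3],q[0]]);print('cam in tool',r.inv().apply(o-s['ee_pos']),'axis',r.inv().apply(d[0]))
ct=bot.camera_info('top');cs=bot.camera_info('scene')
for n,a,b in [('pinB',(226,162),(319,215)),('pinR',(265,165),(267,218)),('pinY',(299,165),(222,226)),('bottle',(168,138),(405,238)),('rackmid',(375,202),(124,208)),('cast',(152,172),(404,180))]:
    x,e=tri([(ct,a),(cs,b)]);print(n,x.round(4),round(e,4))
for n in('top','scene'):
    im=cv2.imread(f'pics/{n}0.png')[:,:,::-1].copy();c=bot.camera_info(n);m=masks(im)
    for k in m:
        nn,l,stt,ce=cv2.connectedComponentsWithStats(m[k].astype(np.uint8))
        for i in range(1,nn):
            if stt[i,4]>25:
                pts=np.argwhere(l==i)[:,::-1]
                X=plane(c,pts,.018)[:,:2];rc=cv2.minAreaRect((X*1000).astype(np.float32))
                print(n,k,ce[i].round(1),stt[i,4],'xy mm',np.round(rc[0],1),'size',np.round(rc[1],0),'ang',round(rc[2],1))
E
```

```text
t 0.15 pos [ 0.2511 -0.5717  0.2473] zax [-0.001  0.002 -1.   ] yaw_y -66.29 q6 [-1.23  0.31  1.63 -0.    1.2  -0.07] w 0.0855
cam in tool [ 0.06807868 -0.0016568  -0.12404634] axis [-2.66262679e-01  9.41613646e-06  9.63900506e-01]
pinB [0.6009 0.1231 0.0647] 0.003
pinR [ 0.59   -0.001   0.0629] 0.0023
pinY [ 0.5905 -0.1094  0.0525] 0.0018
bottle [0.6845 0.3142 0.0497] 0.0033
rackmid [ 0.4732 -0.361   0.0091] 0.0001
cast [0.5637 0.3407 0.1147] 0.0001
top red [306.8  82. ] 56 xy mm [ 876.  -144.1] size [26. 25.] ang 61.9
top red [181.5  94.8] 151 xy mm [837.9 276.4] size [86. 20.] ang 17.6
top red [264.7 154.1] 50 xy mm [633.   -2.8] size [72.  7.] ang 89.4
top red [255.1 165.7] 50 xy mm [595.3  29.8] size [ 9. 57.] ang 86.2
top red [273.7 166.5] 51 xy mm [591.3 -31.4] size [ 9. 57.] ang 85.2
top red [262.9 209.6] 262 xy mm [453.4   3.6] size [ 44. 113.] ang 70.4
top blue [172.8  97.7] 121 xy mm [828.3 305.7] size [84. 18.] ang 17.1
top blue [321.2  96.5] 47 xy mm [ 825.2 -192.1] size [24. 24.] ang 45.0
top blue [358.7 130.2] 245 xy mm [ 709.  -311.5] size [56. 57.] ang 44.4
top blue 
[... 983 characters left out ...]
ize [170. 135.] ang 1.8
scene blue [197.1 195.1] 302 xy mm [ 465.6 -166.8] size [112.  43.] ang 14.0
scene blue [317.5 223.6] 141 xy mm [591.6 131.6] size [47. 80.] ang 7.2
scene blue [137.6 289.8] 427 xy mm [ 709.  -311.3] size [48. 57.] ang 44.8
scene blue [425.4 311.7] 150 xy mm [847.1 312. ] size [54. 18.] ang 12.9
scene blue [194.4 336.8] 127 xy mm [ 830.3 -188.3] size [23. 25.] ang 87.0
scene yellow [222.1 231.4] 185 xy mm [ 580.1 -111.5] size [74. 43.] ang 89.9
scene yellow [226.8 284.6] 132 xy mm [ 725.3 -111.2] size [12. 71.] ang 0.0
scene yellow [430.4 298.2] 296 xy mm [823.9 334.2] size [87. 22.] ang 17.7
scene yellow [226.3 325.4] 136 xy mm [ 815.3 -120.2] size [26. 26.] ang 38.2
```

Call:
step_arm([
  [0.8,1,0,0,0,-0.52],
  [0.8,1,0,0,0,-0.52],
  [0.8,1,0,0,0,-0.52],
  [0.8,1,0,0,0,-0.52],
  [0.8,1,0,0,0,-0.52],
  [0.8,1,0,0,0,-0.52],
  [0.8,1,0,0,0,-0.52],
  [0.8,1,0,0,0,-0.52],
  [0.8,1,0,0,0,-0.52],
  [0.8,1,0,0,0,-0.52],
])

```text
clock: 0.98
ee_pos: [0.4117, -0.371, 0.248]
ee_rot: [-0.0, 1.0, -0.002, -0.0]
wrist_force: [-0.2, -0.3, -0.4]
width: 0.085
gripper_force: 0.0
```

```bash
python3 - <<'E'
from h import *
st();c,im=snap('wrist','w1');st();np.savez('w1.npz',**c)
print(proj(c,[[.4732,-.361,.025],[.467,-.168,.018]]))
E
```

```text
t 0.98 pos [ 0.4117 -0.371   0.248 ] zax [-0.  0. -1.] yaw_y -90.25 q6 [-0.81  0.17  1.8   0.    1.17  0.76] w 0.085
t 1.03 pos [ 0.4143 -0.3674  0.2479] zax [ 0.002  0.004 -1.   ] yaw_y -90.22 q6 [-0.81  0.17  1.8   0.    1.17  0.77] w 0.0856
[[249.73415783 127.36219848]
 [100.29756552 132.41706172]]
```

View pics/w1.png

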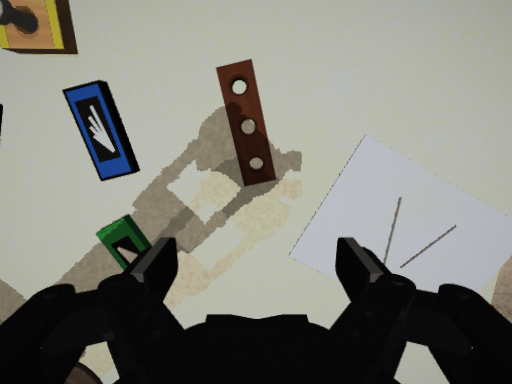

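The wrist picture shows the rack with holes at about (239,87), (249,126) and (256,163), the blue panel at (101,131), the green look-alike at (125,245), and a corner of the yellow bay with its pin at the upper left. Next I move toward the bays and take more views.

Call:
step_arm([
  [0.6,1,0,0,0,0],
  [0.6,1,0,0,0,0],
  [0.6,1,0,0,0,0],
  [0.6,1,0,0,0,0],
  [0.6,1,0,0,0,0],
  [0.6,1,0,0,0,0],
  [0.6,1,0,0,0,0],
  [0.6,1,0,0,0,0],
  [0,0,0,0,0,0],
  [0,0,0,0,0,0],
])

```text
clock: 1.87
ee_pos: [0.5074, -0.2115, 0.248]
ee_rot: [0.0, 1.0, 0.0, -0.0]
wrist_force: [-0.5, -0.2, 0.5]
width: 0.0848
gripper_force: 0.0
```

```bash
python3 - <<'E'
from h import *
st();c,im=snap('wrist','w2');np.savez('w2.npz',**c)
E
```

```text
t 1.87 pos [ 0.5074 -0.2115  0.248 ] zax [-0.001 -0.    -1.   ] yaw_y -89.98 q6 [-0.47  0.16  1.81 -0.    1.17  1.1 ] w 0.0848
```

Call:
step_arm([
  [0.1,1,0,0,0,0],
  [0.1,1,0,0,0,0],
  [0.1,1,0,0,0,0],
  [0.1,1,0,0,0,0],
  [0.1,1,0,0,0,0],
  [0.1,1,0,0,0,0],
  [0.1,1,0,0,0,0],
  [0.1,1,0,0,0,0],
  [0,0,0,0,0,0],
  [0,0,0,0,0,0],
])

```text
clock: 2.75
ee_pos: [0.523, -0.0528, 0.2482]
ee_rot: [0.0, 1.0, -0.001, -0.0]
wrist_force: [0.1, -0.9, 0.3]
width: 0.0854
gripper_force: 0.0
```

```bash
python3 - <<'E'
from h import *
st();c,im=snap('wrist','w3');np.savez('w3.npz',**c)
E
```

```text
t 2.75 pos [ 0.523  -0.0528  0.2482] zax [-0.    -0.001 -1.   ] yaw_y -90.08 q6 [-0.18  0.12  1.87 -0.    1.16  1.39] w 0.0854
```

Call:
step_arm([
  [0.1,1,0,0,0,0],
  [0.1,1,0,0,0,0],
  [0.1,1,0,0,0,0],
  [0.1,1,0,0,0,0],
  [0.1,1,0,0,0,0],
  [0.1,1,0,0,0,0],
  [0.1,1,0,0,0,0],
  [0,0,0,0,0,0],
  [0,0,0,0,0,0],
])

```text
clock: 3.55
ee_pos: [0.5375, 0.0868, 0.2482]
ee_rot: [0.001, 1.0, -0.001, -0.0]
wrist_force: [0.2, 0.5, -1.2]
width: 0.0856
gripper_force: 0.0
```

```bash
python3 - <<'E'
from h import *
st();c,im=snap('wrist','w4');np.savez('w4.npz',**c)
a=[cv2.imread(f'pics/w{i}.png')[:240] for i in (2,3)]
cv2.imwrite('pics/w23.png',np.vstack(a))
E
```

```text
t 3.55 pos [0.5375 0.0868 0.2482] zax [-0.    -0.001 -1.   ] yaw_y -90.11 q6 [ 0.08  0.15  1.82 -0.    1.16  1.65] w 0.0856
```

View pics/w23.png

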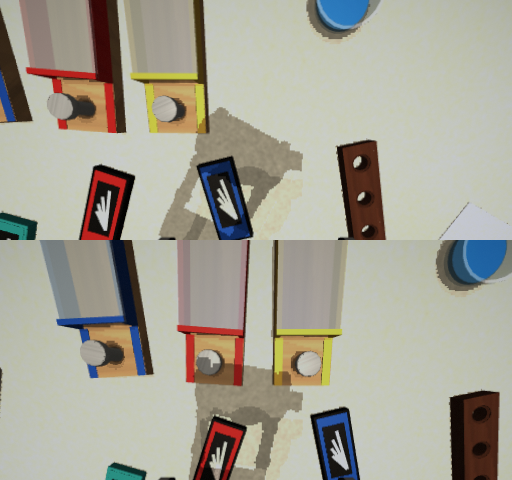

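View pics/w4.png

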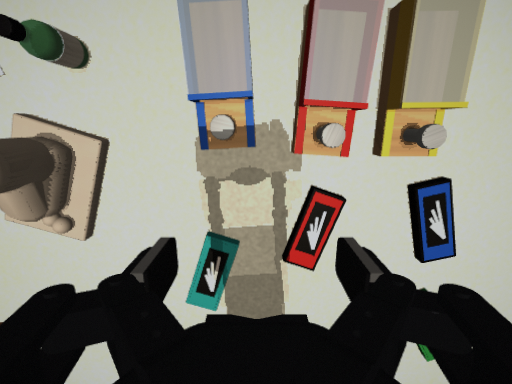

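w23 shows (upper half, w2) the red pin at (60,106), the yellow pin at (165,109) and rack holes at about (360,162), (364,197) and (368,230). The lower half (w3, minus 240 rows) shows pins blue (95,112), red (210,123) and yellow (307,124). w4 shows pins blue (222,127), red (333,134) and yellow (433,136), the red panel at (314,228) and the blue panel at (432,220).

```bash
cat > m.py <<'E'
from h import *
C={i:dict(np.load(f'w{i}.npz')) for i in (1,2,3,4)};I={i:cv2.imread(f'pics/w{i}.png')[:,:,::-1].copy() for i in C}
def circ(im,p,rr,w=26):
    x,y=map(int,p);g=cv2.cvtColor(im,cv2.COLOR_RGB2GRAY)[y-w:y+w,x-w:x+w];g=cv2.resize(g,None,fx=4,fy=4,interpolation=cv2.INTER_CUBIC)
    h=cv2.HoughCircles(cv2.GaussianBlur(g,(9,9),0),cv2.HOUGH_GRADIENT,1.5,200,param1=120,param2=12,minRadius=int(4*rr*.85),maxRadius=int(4*rr*1.15))
    return None if h is None else np.array([x-w+h[0,0,0]/4-.4,y-w+h[0,0,1]/4-.4,h[0,0,2]/4])
P={'blue':{3:(95,112),4:(222,127)},'red':{2:(60,106),3:(210,123),4:(333,134)},'yellow':{2:(165,109),3:(307,124),4:(433,136)}}
for k in P:
    V=[]
    for i in P[k]:
        q=circ(I[i],P[k][i],12.6);print(k,i,q,plane(C[i],q[:2],.07)[0].round(4) if q is not None else '')
        if q is not None:V.append((C[i],q[:2]))
    if len(V)>1:print('PIN',k,[a.round(4) for a in tri(V)])
# aprons
for k in P:
  for i in P[k]:
    m=masks(I[i])[k];px,py=P[k][i]
    pts=np.argwhere(m)[:,::-1];X=plane(C[i],pts,.025)
    o=plane(C[i],[(px,py)],.05)[0]
    d=X-o;out=[]
    for s in(1,-1):
        sel=(abs(d[:,0])<.05)&(s*d[:,1]>.018)&(s*d[:,1]<.055)
        Y=X[sel];nn=len(Y)
        if nn<20: continue
        # x up to hole+20mm only
        Y=Y[Y[:,0]<o[0]+.018];mu=Y.mean(0);u,sv,v=np.linalg.svd(Y-mu);a=v[0]*np.sign(v[0,0])
        out.append((mu[:2],np.degrees(np.arctan2(a[1],a[0])),Y[:,0].min(),len(Y)))
    for t in out:print('AP',k,i,t[0].round(4),round(t[1],1),t[2].round(4),t[3])
# rack
for i,L in {1:[(239,87),(249,126),(256,163)],2:[(360,162),(364,197),(368,230)]}.items():
    pr=[]
    for p in L:
        x,y=p;w=9;g=cv2.cvtColor(I[i],cv2.COLOR_RGB2GRAY)[y-w:y+w+1,x-w:x+w+1]
        t,b=cv2.threshold(g,0,255,cv2.THRESH_OTSU);n,l,s,ce=cv2.connectedComponentsWithStats(b)
        j=1+np.argmin([np.hypot(*(c-w)) for c in ce[1:]]);c=ce[j]+[x-w,y-w];pr.append(plane(C[i],c,.011)[0]);print('rackhole',i,c.round(1),s[j,4],pr[-1].round(4))
    print(np.diff(np.array(pr),axis=0).round(4))
    h=cv2.cvtColor(I[i],cv2.COLOR_RGB2HSV);m=((h[:,:,0]<14)&(h[:,:,1]>110)&(h[:,:,2]<150)&(h[:,:,2]>55)).astype(np.uint8)
    n,l,s,ce=cv2.connectedComponentsWithStats(m);j=l[L[1][1],L[1][0]-10] or l[L[1][1],L[1][0]+9]
    if j:
        X=plane(C[i],np.argwhere(l==j)[:,::-1],.025)[:,:2]*1000;print('rack rect',cv2.minAreaRect(X.astype(np.float32)))
E
python3 m.py
```

```text
blue 3 [ 90.5375 114.2875  14.025 ] [0.5986 0.1278 0.07  ]
blue 4 [220.9125 127.4125  12.6375] [0.5997 0.1274 0.07  ]
PIN blue [array([0.5991, 0.1273, 0.0707]), np.float64(0.0006)]
red 2 [ 61.5375 108.2875  10.65  ] [ 0.5884 -0.0011  0.07  ]
red 3 [208.5375 120.7875  10.8375] [0.5922 0.001  0.07  ]
red 4 [333.0375 135.1625  11.55  ] [0.5911 0.0032 0.07  ]
PIN red [array([0.5906, 0.0019, 0.0653]), np.float64(0.002)]
yellow 2 [162.4125 109.4125  13.6125] [ 0.588  -0.1083  0.07  ]
yellow 3 [308.5375 123.6625  11.925 ] [ 0.589  -0.1086  0.07  ]
yellow 4 [434.5375 136.4125  11.9625] [ 0.5892 -0.1084  0.07  ]
PIN yellow [array([ 0.5887, -0.1084,  0.0701]), np.float64(0.0007)]
AP blue 3 [0.5885 0.1567] 3.1 0.5723 105
AP blue 3 [0.5983 0.0959] 3.2 0.5762 280
AP blue 4 [0.5959 0.1569] 3.4 0.5733 259
AP blue 4 [0.5973 0.0964] 3.4 0.5758 244
AP red 2 [0.5743 0.035 ] -1.6 0.5669 52
AP red 2 [ 0.5867 -0.0287] -4.5 0.5624 353
AP red 3 [0.5877 0.0329] -4.0 0.5663 275
AP red 3 [ 0.5856 -0.028 ] -3.7 0.5625 311
AP red 4 [0.5881 0.0331] -4.4 0.5667 281
AP red 4 [ 0.586  -0.0277] -3.8 0.5626 282
AP yel
[... 230 characters left out ...]
 4 [ 0.5791 -0.1406] -0.3 0.5634 47
rackhole 1 [239.   86.7] 147 [ 0.5226 -0.3476  0.011 ]
rackhole 1 [248.  126.1] 156 [ 0.4745 -0.3583  0.011 ]
rackhole 1 [256.  162.8] 116 [ 0.4262 -0.3687  0.011 ]
[[-0.0481 -0.0108  0.    ]
 [-0.0483 -0.0103  0.    ]]
rack rect ((501.81951904296875, -351.9053649902344), (91.99153137207031, 42.41218948364258), 12.263265609741211)
rackhole 2 [356.7 161.6] 63 [ 0.5233 -0.3461  0.011 ]
rackhole 2 [360.7 196. ] 42 [ 0.4748 -0.3568  0.011 ]
rackhole 2 [364.6 228.1] 25 [ 0.4263 -0.3675  0.011 ]
[[-0.0485 -0.0107  0.    ]
 [-0.0484 -0.0107  0.    ]]
rack rect ((475.13409423828125, -356.8727722167969), (148.53810119628906, 42.806217193603516), 12.210819244384766)
```

Measured so far: the pin heads triangulate to z ≈ 0.07 and the rack hole spacing comes out at 49.5 mm, both consistent with the text. Bay and rack poses:

| Item | Position (m) | Yaw |
|---|---|---|
| Red hole | (0.591, 0.002) | −4° |
| Blue hole | (0.600, 0.127) | +3.3° |
| Rack holes | (0.5235, −0.3465), (0.4748, −0.357), (0.426, −0.3676) | 12.2° |

I start with the red pin.

Call:
step_arm([
  [0.535,-0.85,-0.8,0,0,0],
  [0.535,-0.85,-0.8,0,0,0],
  [0.535,-0.85,-0.8,0,0,0],
  [0.535,-0.85,-0.8,0,0,0],
  [0.535,-0.85,-0.8,0,0,0],
  [0,0,0,0,0,0],
  [0,0,0,0,0,0],
], gripper=1)

```text
clock: 4.18
ee_pos: [0.5899, 0.0004, 0.167]
ee_rot: [0.0, 1.0, -0.003, -0.002]
wrist_force: [0.6, -0.2, 0.1]
width: 0.0856
gripper_force: 0.0
```

Call:
step_arm([
  [0,0,-0.78,0,0,0],
  [0,0,-0.78,0,0,0],
  [0,0,-0.78,0,0,0],
  [0,0,-0.78,0,0,0],
  [0,0,-0.78,0,0,0],
  [0,0,-0.78,0,0,0],
  [0,0,-0.78,0,0,0],
  [0,0,0,0,0,0],
  [0,0,0,0,0,0],
])

```text
clock: 4.93
ee_pos: [0.5902, 0.0029, 0.0593]
ee_rot: [-0.0, 1.0, -0.001, -0.001]
wrist_force: [-1.1, 0.6, 1.1]
width: 0.0857
gripper_force: 0.0
```

Call:
step_arm([
  [0,0,0,0,0,0],
  [0,0,0,0,0,0],
  [0,0,0,0,0,0],
  [0,0,0,0,0,0],
  [0,0,0,0,0,0],
  [0,0,0,0,0,0],
], gripper=-1, force=50)

```text
clock: 5.43
ee_pos: [0.5916, 0.0026, 0.0601]
ee_rot: [0.0, 1.0, -0.001, 0.001]
wrist_force: [-0.4, -0.4, 3.4]
width: 0.0266
gripper_force: 48.9
```

Call:
step_arm([
  [0,0,0.5,0,0,0],
  [0,0,1,0,0,0],
  [0,0,1,0,0,0],
  [0,0,1,0,0,0],
  [0,0,1,0,0,0],
  [0,0,1,0,0,0],
  [0,0,0.5,0,0,0],
])

```text
clock: 6.02
ee_pos: [0.5918, 0.0027, 0.1819]
ee_rot: [0.0, 1.0, -0.001, 0.002]
wrist_force: [0.1, 0.1, -1.4]
width: 0.0264
gripper_force: 49.4
```

Call:
step_arm([
  [-0.188,-0.97,0,0,0,0],
  [-0.188,-0.97,0,0,0,0],
  [-0.188,-0.97,0,0,0,0],
  [-0.188,-0.97,0,0,0,0],
  [-0.188,-0.97,0,0,0,0],
  [-0.188,-0.97,0,0,0,0],
  [-0.188,-0.97,0,0,0,0],
  [-0.188,-0.97,0,0,0,0],
  [-0.188,-0.97,0,0,0,0],
])

```text
clock: 6.77
ee_pos: [0.5559, -0.1725, 0.1784]
ee_rot: [-0.0, 1.0, -0.001, -0.001]
wrist_force: [0.3, -0.4, -1.5]
width: 0.0261
gripper_force: 49.5
```

Call:
step_arm([
  [-0.188,-0.97,0,0,0,0],
  [-0.188,-0.97,0,0,0,0],
  [-0.188,-0.97,0,0,0,0],
  [-0.188,-0.97,0,0,0,0],
  [-0.188,-0.97,0,0,0,0],
  [-0.188,-0.97,0,0,0,0],
  [-0.188,-0.97,0,0,0,0],
  [-0.188,-0.97,0,0,0,0],
  [-0.188,-0.97,0,0,0,0],
  [0,0,0,0,0,0],
])

```text
clock: 7.6
ee_pos: [0.5219, -0.3498, 0.1786]
ee_rot: [0.001, 1.0, -0.002, -0.0]
wrist_force: [0.8, -0.3, -1.4]
width: 0.0265
gripper_force: 49.6
```

Call:
step_arm([
  [0,0,-0.5,0,0,0],
  [0,0,-0.5,0,0,0],
  [0,0,0,0,0,0],
  [0,0,0,0,0,0],
])

```text
clock: 7.93
ee_pos: [0.522, -0.3444, 0.1568]
ee_rot: [-0.002, 1.0, -0.001, -0.002]
wrist_force: [0.0, -1.1, -2.7]
width: 0.0263
gripper_force: 49.6
```

```bash
python3 - <<'E'
from h import *
P=[];
for i in range(4): P.append(st()['ee_pos']);c,im=snap('wrist','w5' if i==3 else None)
print(np.mean(P,0).round(4));print(proj(c,[[.5236,-.3465,.025],[.5236,-.3465,.0]]))
cv2.imwrite('pics/w5c.png',cv2.resize(im[100:340,130:390,::-1],None,fx=2.2,fy=2.2))
E
```

```text
t 7.93 pos [ 0.522  -0.3444  0.1568] zax [-0.004  0.003 -1.   ] yaw_y -90.06 q6 [-0.65  0.41  1.7   0.    1.04  0.92] w 0.0263
t 7.98 pos [ 0.5227 -0.345   0.1578] zax [-0.002  0.002 -1.   ] yaw_y -90.06 q6 [-0.65  0.41  1.7   0.    1.04  0.92] w 0.0265
t 8.03 pos [ 0.5232 -0.3455  0.1586] zax [-0.001  0.001 -1.   ] yaw_y -90.06 q6 [-0.65  0.41  1.7   0.    1.04  0.92] w 0.0262
t 8.08 pos [ 0.5235 -0.3458  0.1591] zax [ 0.  0. -1.] yaw_y -90.07 q6 [-0.65  0.41  1.7   0.    1.04  0.92] w 0.0261
[ 0.5228 -0.3452  0.1581]
[[258.79271941 192.00283535]
 [258.59248951 186.25935696]]
```

View pics/w5c.png

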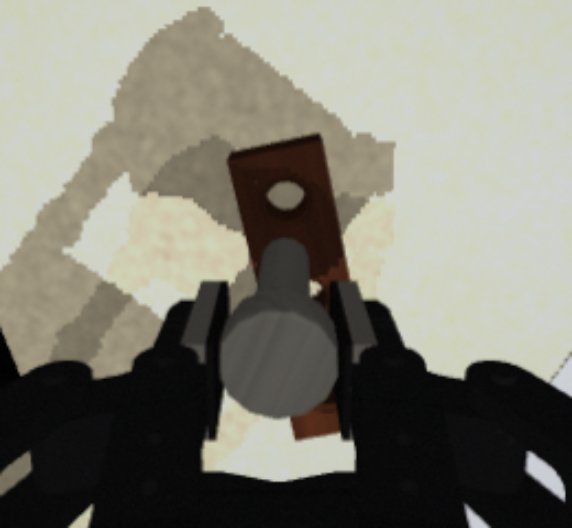

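The crop shows the pin in the jaws above the rack. The hole is at crop (285,196), i.e. pixel (259.5,189), which matches the predicted (258.7,189). Now I lower it.

Call:
step_arm([
  [0,0,-0.5,0,0,0],
  [0,0,-0.5,0,0,0],
  [0,0,-0.5,0,0,0],
  [0,0,-0.5,0,0,0],
  [0,0,-0.5,0,0,0],
  [0,0,-0.5,0,0,0],
  [0,0,-0.5,0,0,0],
  [0,0,-0.5,0,0,0],
  [0,0,0,0,0,0],
  [0,0,0,0,0,0],
])

```text
clock: 8.97
ee_pos: [0.5227, -0.3462, 0.0781]
ee_rot: [-0.0, 1.0, -0.001, -0.001]
wrist_force: [-0.3, 0.1, -2.1]
width: 0.0262
gripper_force: 49.6
```

Call:
step_arm([
  [0,0,-0.3,0,0,0],
  [0,0,-0.3,0,0,0],
  [0,0,-0.25,0,0,0],
  [0,0,0,0,0,0],
  [0,0,0,0,0,0],
])

```text
clock: 9.38
ee_pos: [0.5229, -0.3463, 0.0617]
ee_rot: [-0.0, 1.0, -0.001, -0.0]
wrist_force: [1.0, 0.0, -2.0]
width: 0.0262
gripper_force: 49.6
```

Call:
step_arm([
  [0,0,0,0,0,0],
  [0,0,0,0,0,0],
  [0,0,0,0,0,0],
  [0,0,0,0,0,0],
  [0,0,0,0,0,0],
  [0,0,0.5,0,0,0],
  [0,0,1,0,0,0],
  [0,0,1,0,0,0],
  [0,0,1,0,0,0],
  [0,0,1,0,0,0],
], gripper=1)

```text
clock: 10.22
ee_pos: [0.5231, -0.3465, 0.1538]
ee_rot: [0.0, 1.0, -0.001, 0.0]
wrist_force: [0.4, -0.3, 0.4]
width: 0.0858
gripper_force: 0.0
```

```bash
python3 - <<'E'
from h import *
st();c,im=snap('wrist','w6');snap('top','t6');snap('scene','s6')
for n in('top','scene'):
    im=cv2.imread(f'pics/{n[0]}6.png')[:,:,::-1].copy();c=bot.camera_info(n);m=masks(im)
    for k in ('red','blue'):
        nn,l,stt,ce=cv2.connectedComponentsWithStats(m[k].astype(np.uint8))
        for i in range(1,nn):
            if stt[i,4]>80:
                X=plane(c,np.argwhere(l==i)[:,::-1],.018)[:,:2];rc=cv2.minAreaRect((X*1000).astype(np.float32))
                if .37<rc[0][0]/1000<.56:print(n,k,stt[i,4],'xy mm',np.round(rc[0],1),'size',np.round(rc[1],0),'ang',round(rc[2],1))
s=cv2.imread('pics/s6.png')
cv2.imwrite('pics/s6c.png',cv2.resize(s[130:300,80:360],None,fx=2.5,fy=2.5))
E
```

```text
t 10.22 pos [ 0.5231 -0.3465  0.1538] zax [ 0. -0. -1.] yaw_y -90.13 q6 [-0.65  0.41  1.7   0.    1.03  0.92] w 0.0858
top red 286 xy mm [453.2   3.1] size [ 45. 113.] ang 70.4
top blue 237 xy mm [ 467.8 -169. ] size [111.  43.] ang 14.0
scene red 305 xy mm [453.1   5.3] size [ 44. 113.] ang 70.3
scene blue 296 xy mm [ 466.1 -166.9] size [112.  43.] ang 14.0
```

View pics/s6c.png

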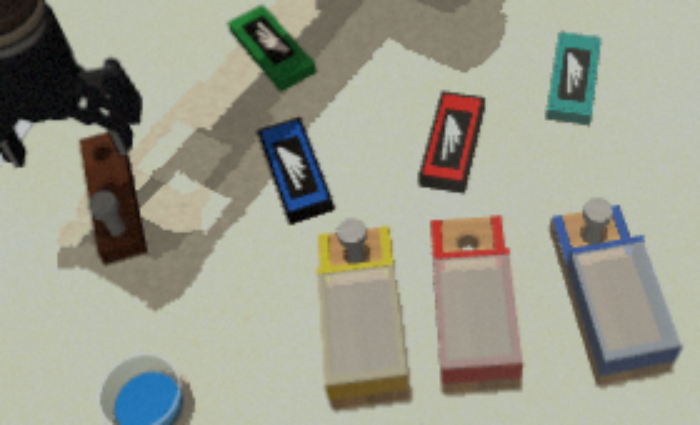

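The crop shows the pin standing in the rack at (105,205) and the red bay hole empty at (468,242). There is one red-bordered panel, at (452,140); turquoise at (575,78), green at (272,47) and blue at (294,170) are clearly different. I take the red one.

Call:
step_arm([
  [-0.29,0.96,0.12,0,0,-0.225],
  [-0.29,0.96,0.12,0,0,-0.225],
  [-0.29,0.96,0.12,0,0,-0.225],
  [-0.29,0.96,0.12,0,0,-0.225],
  [-0.29,0.96,0.12,0,0,-0.225],
  [-0.29,0.96,0.12,0,0,-0.225],
  [-0.29,0.96,0.12,0,0,-0.225],
  [-0.29,0.96,0.12,0,0,-0.225],
  [-0.29,0.96,0.12,0,0,-0.225],
  [-0.29,0.96,0.12,0,0,-0.225],
])

```text
clock: 11.2
ee_pos: [0.4636, -0.1531, 0.1748]
ee_rot: [-0.0, 0.996, -0.091, -0.001]
wrist_force: [0.2, -0.3, -0.1]
width: 0.0853
gripper_force: 0.0
```

Call:
step_arm([
  [-0.29,0.96,0.12,0,0,-0.225],
  [-0.29,0.96,0.12,0,0,-0.225],
  [-0.29,0.96,0.12,0,0,-0.225],
  [-0.29,0.96,0.12,0,0,-0.225],
  [-0.29,0.96,0.12,0,0,-0.225],
  [-0.29,0.96,0.12,0,0,-0.225],
  [-0.29,0.96,0.12,0,0,-0.225],
  [-0.29,0.96,0.12,0,0,-0.225],
  [-0.29,0.96,0.12,0,0,-0.225],
  [0,0,0,0,0,0],
])

```text
clock: 12.03
ee_pos: [0.4108, 0.0206, 0.1966]
ee_rot: [-0.0, 0.985, -0.17, -0.002]
wrist_force: [0.3, -0.1, 0.2]
width: 0.0853
gripper_force: 0.0
```

```bash
cat >> h.py <<'E'
def panel(c,im,k,near,z=.018):
    m=masks(im)[k].astype(np.uint8);n,l,s,ce=cv2.connectedComponentsWithStats(m)
    for i in range(1,n):
        if s[i,4]>60:
            p=np.argwhere(l==i)[:,::-1];X=plane(c,p,z)[:,:2];rc=cv2.minAreaRect((X*1000).astype(np.float32))
            if np.hypot(rc[0][0]-near[0],rc[0][1]-near[1])<70 and max(rc[1])>80:
                pc=cv2.minAreaRect(p.astype(np.float32))[0];print(k,'px',np.round(pc,1),'xy mm',np.round(rc[0],1),np.round(rc[1],0),round(rc[2],1));return pc
E
python3 - <<'E'
from h import *
print(bot.tip_extent);st();c,im=snap('wrist','w7');st();np.savez('w7.npz',**c)
v=[]
for i in(3,4):
    ci=dict(np.load(f'w{i}.npz'));p=panel(ci,cv2.imread(f'pics/w{i}.png')[:,:,::-1].copy(),'red',(453,4))
    if p is not None and i>2:v.append((ci,p))
p=panel(c,im,'red',(453,4));v.append((c,p)) if p is not None else 0
for n in 'ts':
    N={'t':'top','s':'scene'}[n];cc=bot.camera_info(N);p=panel(cc,cv2.imread(f'pics/{n}6.png')[:,:,::-1].copy(),'red',(453,4));v.append((cc,p))
print(tri(v[1:]))
E
```

```text
0.017
t 12.03 pos [0.4108 0.0206 0.1966] zax [-0.003  0.001 -1.   ] yaw_y -109.6 q6 [-0.06 -0.05  2.16  0.    1.04  1.86] w 0.0853
t 12.08 pos [0.4116 0.0194 0.1967] zax [-0.002  0.    -1.   ] yaw_y -109.54 q6 [-0.06 -0.05  2.15 -0.    1.04  1.85] w 0.0853
red px [216.7 220.6] xy mm [454.3   6. ] [ 43. 112.] 70.4
red px [314.2 230.1] xy mm [454.2   6.6] [ 43. 113.] 70.3
red px [257.  139.5] xy mm [453.6   6.4] [ 43. 111.] 70.4
red px [263.5 208.8] xy mm [453.2   3.1] [ 45. 113.] 70.4
red px [260.4 184.2] xy mm [453.1   5.3] [ 44. 113.] 70.3
(array([0.45464197, 0.00454972, 0.01691458]), np.float64(0.002083377900782453))
```

Call:
step_arm([
  [0.1,0.05,-1,0,0,0],
  [0,0,-1,0,0,0],
  [0,0,-1,0,0,0],
  [0,0,-1,0,0,0],
  [0,0,-1,0,0,0],
  [0,0,-1,0,0,0],
  [0,0,-1,0,0,0],
  [0,0,-0.7,0,0,0],
  [0,0,-0.6,0,0,0],
  [0,0,-0.5,0,0,0],
])

```text
clock: 12.92
ee_pos: [0.4141, 0.0185, 0.02]
ee_rot: [0.0, 0.985, -0.171, -0.001]
wrist_force: [0.2, -0.6, 0.5]
width: 0.0856
gripper_force: 0.0
```

Call:
step_arm([
  [0,0,0,0,0,0],
  [0,0,0,0,0,0],
  [0,0,0,0,0,0],
  [0,0,0,0,0,0],
  [0,0,0,0,0,0],
  [0,0,0,0,0,0],
], gripper=-1)

```text
clock: 13.42
ee_pos: [0.4158, 0.0192, 0.0224]
ee_rot: [-0.0, 0.985, -0.171, 0.001]
wrist_force: [0.0, -1.2, 1.7]
width: 0.0487
gripper_force: 52.0
```

Call:
step_arm([
  [0,0,0.5,0,0,0.34],
  [0,0,1,0,0,0.34],
  [0,0,1,0,0,0.34],
  [0,0,1,0,0,0.34],
  [0,0,0.5,0,0,0.34],
  [0,0,0,0,0,0.34],
  [0,0,0,0,0,0.34],
  [0,0,0,0,0,0.34],
  [0,0,0,0,0,0.34],
  [0,0,0,0,0,0.34],
])

```text
clock: 14.25
ee_pos: [0.4147, 0.0194, 0.1019]
ee_rot: [0.0, 0.999, -0.035, 0.0]
wrist_force: [0.1, 0.2, -0.7]
width: 0.0487
gripper_force: 52.0
```

```bash
python3 - <<'E'
from h import *
snap('scene');s=st();c,im=snap('wrist','w8')
z=s['ee_pos'][2]-.0
panel(c,im,'red',(453,10),z-.002);panel(c,im,'red',(453,10),z-.004)
cv2.imwrite('pics/w8c.png',im[:,:,::-1])
E
```

```text
t 14.3 pos [0.4146 0.0194 0.1018] zax [ 0.  0. -1.] yaw_y -94.0 q6 [-0.06  0.12  2.21  0.    0.81  1.58] w 0.0483
red px [258.  164.5] xy mm [456.3  18.1] [ 41. 109.] 85.6
red px [258.  164.5] xy mm [455.9  18.1] [ 42. 111.] 85.6
```

View pics/w8c.png

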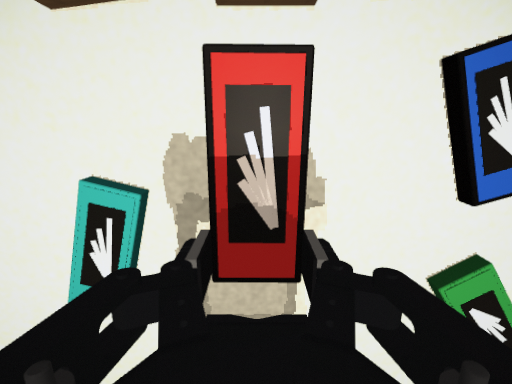

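w8c shows the red panel held level, rear end in the jaws, yaw ≈ −4.4°, spanning pixels (203–313, 45–282). I move it to the mouth of the red bay.

Call:
step_arm([
  [0.95,-0.13,0,0,0,0],
  [0.95,-0.13,0,0,0,0],
  [0.95,-0.13,0,0,0,0],
  [0.95,-0.13,0,0,0,0],
  [0,0,-0.85,0,0,0],
  [0,0,-0.85,0,0,0],
  [0,0,-0.8,0,0,0],
  [0,0,0,0,0,0],
  [0,0,0,0,0,0],
])

```text
clock: 15.1
ee_pos: [0.4897, 0.009, 0.0509]
ee_rot: [-0.0, 0.999, -0.036, -0.001]
wrist_force: [-0.5, -0.4, -1.3]
width: 0.0484
gripper_force: 52.0
```

```bash
python3 - <<'E'
from h import *
snap('scene');s=st();c,im=snap('wrist','w9')
panel(c,im,'red',(532,6),s['ee_pos'][2]-.003)
o=np.array([.6219,0]);d=np.array([.9976,-.0698]);n=np.array([.0698,.9976])
for y in(-.03,.03,-.036,.036):print(y,proj(c,[[*(o+y*n),.06],[*(o-.058*d+y*n),.025]]).round(0).tolist())
print(proj(c,[[*(o+.105*d+y*n),.025] for y in(-.03,.03)]).round(0).tolist())
E
```

```text
t 15.15 pos [0.4908 0.009  0.0518] zax [-0.  0. -1.] yaw_y -94.15 q6 [-0.07  0.35  2.06 -0.    0.73  1.57] w 0.0485
red px [258.  164.5] xy mm [532.2   7.6] [ 42. 110.] 85.4
-0.03 [[346.0, -70.0], [314.0, 110.0]]
0.03 [[174.0, -69.0], [203.0, 111.0]]
-0.036 [[363.0, -70.0], [326.0, 110.0]]
0.036 [[157.0, -69.0], [192.0, 111.0]]
[[345.0, -386.0], [174.0, -385.0]]
```

View pics/w9.png

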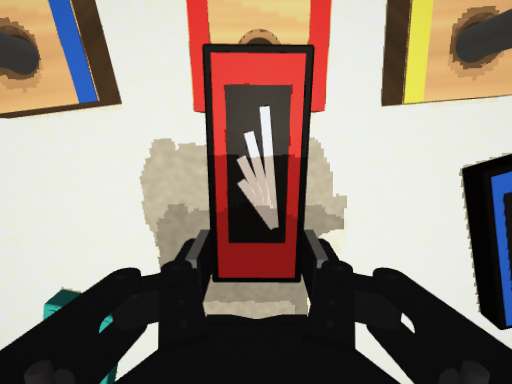

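w9 shows the panel (203–313 px wide) centred over the apron stripes (190–330) just before the roof, with the hole behind at (260,37). I slide it in.

Call:
step_arm([
  [0.8,-0.056,0,0,0,0],
  [0.8,-0.056,0,0,0,0],
  [0.8,-0.056,0,0,0,0],
  [0,0,0,0,0,0],
])

```text
clock: 15.53
ee_pos: [0.5442, 0.0051, 0.0543]
ee_rot: [0.0, 0.999, -0.036, 0.004]
wrist_force: [2.2, 0.0, -0.4]
width: 0.0487
gripper_force: 52.0
```

Call:
step_arm([
  [0.7,-0.049,0,0,0,0],
  [0.7,-0.049,0,0,0,0],
  [0.7,-0.049,0,0,0,0],
  [0.7,-0.049,0,0,0,0],
  [0.4,-0.028,0,0,0,0],
  [0,0,-0.15,0,0,0],
  [0,0,0,0,0,0],
  [0,0,0,0,0,0],
])

```text
clock: 16.2
ee_pos: [0.6011, 0.0013, 0.0481]
ee_rot: [-0.0, 0.999, -0.036, -0.001]
wrist_force: [0.0, -0.6, -1.6]
width: 0.0483
gripper_force: 52.1
```

Call:
step_arm([
  [0,0,-0.05,0,0,0],
  [0,0,0,0,0,0],
  [0,0,0,0,0,0],
])

```text
clock: 16.45
ee_pos: [0.6023, 0.0012, 0.0476]
ee_rot: [-0.0, 0.999, -0.036, -0.0]
wrist_force: [-0.2, 0.6, -0.6]
width: 0.0489
gripper_force: 52.2
```

Call:
step_arm([
  [0,0,0,0,0,0],
  [0,0,0,0,0,0],
  [0,0,0,0,0,0],
  [0,0,0,0,0,0],
  [0,0,0.7,0,0,0],
  [0,0,0.9,0,0,0],
  [0,0,0.9,0,0,0],
  [-0.8,0.05,0,0,0,0],
  [-0.8,0.05,0,0,0,0],
  [-0.8,0.05,0,0,0,0],
], gripper=1)

```text
clock: 17.28
ee_pos: [0.5554, 0.004, 0.0995]
ee_rot: [0.0, 0.999, -0.036, 0.001]
wrist_force: [-0.6, 1.0, 0.6]
width: 0.0852
gripper_force: 0.0
```

Call:
step_arm([
  [0,0,0,0,0,0],
  [0,0,0,0,0,0],
  [0,0,0,0,0,0],
  [0,0,0,0,0,0],
  [0,0,0,0,0,0],
  [0,0,0,0,0,0],
  [0,0,0,0,0,0],
], gripper=-1)

```text
clock: 17.87
ee_pos: [0.5553, 0.004, 0.0976]
ee_rot: [-0.0, 0.999, -0.036, 0.0]
wrist_force: [0.1, -0.4, 0.1]
width: 0.0004
gripper_force: 0.0
```

```bash
python3 - <<'E'
from h import *
s=st();c,im=snap('wrist','w10')
o=np.array([.6219,0]);d=np.array([.9976,-.0698]);n=np.array([.0698,.9976])
print(proj(c,[[*(o+x*d),.043] for x in(-.015,-.025,-.0395)]).round(1).tolist())
E
```

```text
t 17.87 pos [0.5553 0.004  0.0976] zax [ 0.  0. -1.] yaw_y -94.14 q6 [-0.07  0.37  1.9   0.    0.87  1.57] w 0.0004
[[257.9, 146.9], [257.9, 161.9], [257.9, 182.9]]
```

View pics/w10.png

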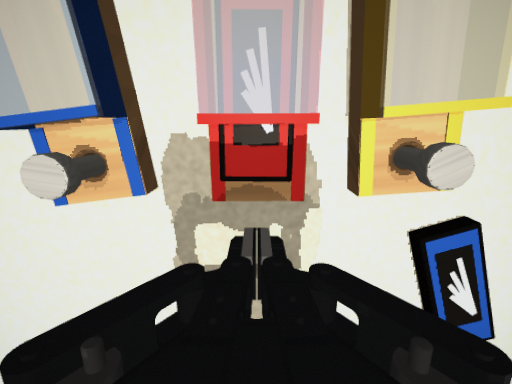

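w10 shows the red panel's rear edge at row 182, column 258 (bay x ≈ −39 mm), straight between the rails. The closed fingers are behind it at (258,235), so I push it home.

Call:
step_arm([
  [0,0,-0.9,0,0,0],
  [0,0,-0.9,0,0,0],
  [0,0,-0.75,0,0,0],
  [0,0,0,0,0,0],
  [0.3,-0.02,0,0,0,0],
  [0.3,-0.02,0,0,0,0],
  [0.3,-0.02,0,0,0,0],
  [0,0,0,0,0,0],
])

```text
clock: 18.58
ee_pos: [0.5761, 0.0026, 0.0484]
ee_rot: [0.0, 0.999, -0.036, 0.002]
wrist_force: [0.3, 0.7, -0.2]
width: 0.0001
gripper_force: 0.0
```

Call:
step_arm([
  [0.25,-0.018,0,0,0,0],
  [0.25,-0.018,0,0,0,0],
  [0.25,-0.018,0,0,0,0],
  [0.2,-0.014,0,0,0,0],
  [0,0,0,0,0,0],
  [0,0,0,0,0,0],
])

```text
clock: 19.08
ee_pos: [0.5926, 0.0015, 0.0467]
ee_rot: [0.0, 0.999, -0.036, 0.001]
wrist_force: [-0.9, 0.5, -0.2]
width: 0.0001
gripper_force: 0.0
```

Call:
step_arm([
  [0.15,-0.01,0,0,0,0],
  [0,0,0,0,0,0],
  [0,0,0,0,0,0],
])

```text
clock: 19.33
ee_pos: [0.5951, 0.0013, 0.0467]
ee_rot: [0.0, 0.999, -0.036, 0.0]
wrist_force: [0.7, 0.3, -0.4]
width: -0.0001
gripper_force: 0.0
```

Call:
step_arm([
  [0.1,-0.007,0,0,0,0],
  [0,0,0,0,0,0],
  [0,0,0,0,0,0],
])

```text
clock: 19.58
ee_pos: [0.5961, 0.0012, 0.0465]
ee_rot: [-0.0, 0.999, -0.036, -0.001]
wrist_force: [-2.6, 0.1, 1.8]
width: -0.0001
gripper_force: 1.3
```

```bash
python3 - <<'E'
from h import *
s=st();print(s['wrist_force']);c,im=snap('wrist','w11')
o=np.array([.6219,0]);d=np.array([.9976,-.0698]);n=np.array([.0698,.9976])
print(proj(c,[[*(o+x*d),.043] for x in(-.015,-.020)]).round(1).tolist())
c,im=snap('scene');print(proj(c,[[*(o+x*d),.043] for x in(-.015,-.02,.105)]).round(1).tolist())
cv2.imwrite('pics/s11c.png',cv2.resize(im[180:300,200:340,::-1],None,fx=5,fy=5,interpolation=cv2.INTER_CUBIC))
E
```

```text
t 19.58 pos [0.5961 0.0012 0.0465] zax [-0.002  0.    -1.   ] yaw_y -94.13 q6 [-0.07  0.51  1.81 -0.    0.82  1.57] w -0.0001
[-2.57140263  0.11879613  1.80987109]
[[258.6, 235.2], [258.6, 244.0]]
[[267.9, 228.2], [267.7, 226.4], [272.3, 274.8]]
```

View pics/s11c.png

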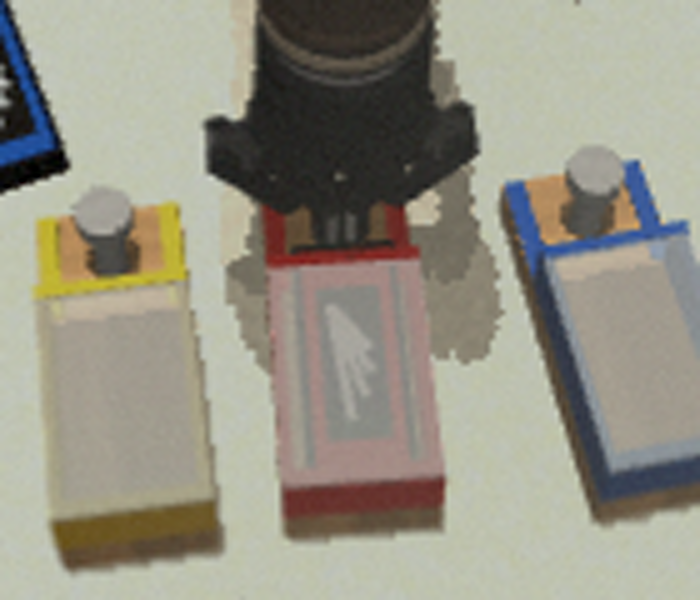

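The picture shows the panel nearly at the back under the red roof, with the fingers at its rear edge at (345,240). I push a little further until it meets resistance.

Call:
step_arm([
  [0.08,-0.005,0,0,0,0],
  [0,0,0,0,0,0],
  [0,0,0,0,0,0],
  [0,0,0,0,0,0],
])

```text
clock: 20.02
ee_pos: [0.5962, 0.0012, 0.0464]
ee_rot: [-0.0, 0.999, -0.036, -0.003]
wrist_force: [-5.8, -0.4, 4.8]
width: 0.0
gripper_force: 3.3
```

Call:
step_arm([
  [0.08,-0.005,0,0,0,0],
  [0,0,0,0,0,0],
  [0,0,0,0,0,0],
  [0,0,0,0,0,0],
])

```text
clock: 20.35
ee_pos: [0.5962, 0.0013, 0.0462]
ee_rot: [-0.0, 0.999, -0.036, -0.005]
wrist_force: [-9.8, -0.3, 7.6]
width: 0.001
gripper_force: 4.7
```

It is against the stop: TCP x stays at 0.5962 while the force builds to about 10 N. Next I back off and fetch the blue pin, which will stop the red bay.

Call:
step_arm([
  [-0.4,0.03,0,0,0,0],
  [-0.4,0.03,0,0,0,0],
  [0,0,1,0,0,0],
  [0,0,1,0,0,0],
  [0,0,1,0,0,0],
  [0,0,1,0,0,0.9],
  [0,0,0.2,0,0,0],
  [0,0,0,0,0,0],
  [0,0,0,0,0,0],
])

```text
clock: 21.1
ee_pos: [0.584, 0.0022, 0.1303]
ee_rot: [0.0, 1.0, -0.001, 0.0]
wrist_force: [0.1, 1.3, 0.0]
width: -0.0
gripper_force: 0.0
```

Call:
step_arm([
  [0.13,0.9,0,0,0,0],
  [0.13,0.9,0,0,0,0],
  [0.13,0.9,0,0,0,0],
  [0.13,0.9,0,0,0,0],
  [0.13,0.9,0,0,0,0],
  [0.13,0.9,0,0,0,0],
  [0.13,0.9,0,0,0,0],
  [0,0,0,0,0,0],
  [0,0,0,0,0,0],
  [0,0,0,0,0,0],
], gripper=1)

```text
clock: 21.93
ee_pos: [0.6012, 0.1277, 0.1291]
ee_rot: [0.0, 1.0, -0.0, -0.001]
wrist_force: [-0.5, 0.2, 0.1]
width: 0.0854
gripper_force: 0.0
```

```bash
python3 - <<'E'
from h import *
snap('top','t12');s=st();c,im=snap('wrist','w12')
o=np.array([.6219,0]);d=np.array([.9976,-.0698]);n=np.array([.0698,.9976])
print(proj(c,[[*(o+x*d),.043] for x in(-.015,-.020)]).round(1).tolist(),proj(c,[.5995,.127,.07]))
cc=bot.camera_info('top');panel(cc,cv2.imread('pics/t12.png')[:,:,::-1].copy(),'blue',(467,-168))
E
```

```text
t 21.98 pos [0.6014 0.1273 0.1294] zax [-0.002 -0.001 -1.   ] yaw_y -90.05 q6 [ 0.14  0.42  1.74 -0.    0.98  1.71] w 0.0854
[[412.1, 200.0], [410.7, 205.7]] [[259.17640159 220.11377218]]
blue px [316.7 204.5] xy mm [ 466.3 -169.3] [112.  43.] 13.9
```

View pics/w12.png

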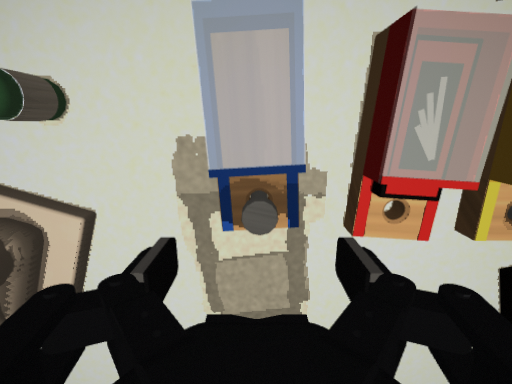

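w12 shows the blue pin's head at about (260,215), the red panel under its roof with a small dark end sticking out (377–440, 188), and the empty red hole at (397,210). I check both against the earlier estimates.

```bash
python3 - <<'E'
from h import *
from m import circ
E
python3 - <<'E' 2>/dev/null | tail -8
from m import *
im=cv2.imread('pics/w12.png')[:,:,::-1].copy();s=st();c=bot.camera_info('wrist')
q=circ(im,(260,215),20,34);print('head',q,plane(c,q[:2],.07))
g=cv2.cvtColor(im,cv2.COLOR_RGB2GRAY)[195:226,380:415];t,b=cv2.threshold(255-g,0,255,cv2.THRESH_OTSU)
n,l,ss,ce=cv2.connectedComponentsWithStats(b)
for i in range(1,n):
    if ss[i,4]>30:print('red hole blob',ce[i]+[380,195],ss[i],plane(c,ce[i]+[380,195],.025))
print(proj(c,[[.591,.0022,.025],[.591,.0022,.011]]))
E
```

```text
blue 3 [ 90.5375 114.2875  14.025 ] [0.5986 0.1278 0.07  ]
blue 4 [220.9125 127.4125  12.6375] [0.5997 0.1274 0.07  ]
PIN blue [array([0.5991, 0.1273, 0.0707]), np.float64(0.0006)]
red 2 [ 61.5375 108.2875  10.65  ] [ 0.5884 -0.0011  0.07  ]
red 3 [208.5375 120.7875  10.8375] [0.5922 0.001  0.07  ]
red 4 [333.0375 135.1625  11.55  ] [0.5911 0.0032 0.07  ]
PIN red [array([0.5906, 0.0019, 0.0653]), np.float64(0.002)]
yellow 2 [162.4125 109.4125  13.6125] [ 0.588  -0.1083  0.07  ]
yellow 3 [308.5375 123.6625  11.925 ] [ 0.589  -0.1086  0.07  ]
yellow 4 [434.5375 136.4125  11.9625] [ 0.5892 -0.1084  0.07  ]
PIN yellow [array([ 0.5887, -0.1084,  0.0701]), np.float64(0.0007)]
AP blue 3 [0.5885 0.1567] 3.1 0.5723 105
AP blue 3 [0.5983 0.0959] 3.2 0.5762 280
AP blue 4 [0.5959 0.1569] 3.4 0.5733 259
AP blue 4 [0.5973 0.0964] 3.4 0.5758 244
AP red 2 [0.5743 0.035 ] -1.6 0.5669 52
AP red 2 [ 0.5867 -0.0287] -4.5 0.5624 353
AP red 3 [0.5877 0.0329] -4.0 0.5663 275
AP red 3 [ 0.5856 -0.028 ] -3.7 0.5625 311
AP red 4 [0.5881 0.0331] -4.4 0.5667 281
AP red 4 [ 0.586  -0.0277] -3.8 0.5626 282
AP yel
[... 830 characters left out ...]
5.13409423828125, -356.8727722167969), (148.53810119628906, 42.806217193603516), 12.210819244384766)
 [-0.0484 -0.0107  0.    ]]
rack rect ((475.13409423828125, -356.8727722167969), (148.53810119628906, 42.806217193603516), 12.210819244384766)
t 22.03 pos [0.6016 0.1272 0.1297] zax [-0.002 -0.001 -1.   ] yaw_y -90.07 q6 [ 0.14  0.42  1.74 -0.    0.98  1.71] w 0.0855
head [259.1625 214.9125  19.4   ] [[0.60370128 0.1268871  0.07      ]]
red hole blob [398.88188976 196.39370079] [  0   0  35   5 127] [[0.60507999 0.00193735 0.025     ]]
red hole blob [395.47101449 210.08333333] [  4   5  22  20 276] [[0.59222972 0.00316676 0.025     ]]
[[396.36104692 211.3728237 ]
 [388.86422318 206.62596856]]
```

Call:
step_arm([
  [0.05,0,-0.7,0,0,0],
  [0,0,-0.7,0,0,0],
  [0,0,-0.7,0,0,0],
  [0,0,-0.7,0,0,0],
  [0,0,-0.7,0,0,0],
  [0,0,0,0,0,0],
  [0,0,0,0,0,0],
])

```text
clock: 22.62
ee_pos: [0.6018, 0.1279, 0.0585]
ee_rot: [0.0, 1.0, -0.0, -0.002]
wrist_force: [0.3, -0.5, -0.4]
width: 0.0856
gripper_force: 0.0
```

Call:
step_arm([
  [0,0,0,0,0,0],
  [0,0,0,0,0,0],
  [0,0,0,0,0,0],
  [0,0,0,0,0,0],
  [0,0,0,0,0,0],
  [0,0,0,0,0,0],
], gripper=-1)

```text
clock: 23.12
ee_pos: [0.6041, 0.1282, 0.0617]
ee_rot: [0.0, 1.0, -0.0, 0.001]
wrist_force: [-0.7, -2.0, 2.9]
width: 0.0263
gripper_force: 48.9
```

Call:
step_arm([
  [0,0,0.5,0,0,0],
  [0,0,1,0,0,0],
  [0,0,1,0,0,0],
  [0,0,1,0,0,0],
  [0,0,1,0,0,0],
  [0,0,0.5,0,0,0],
  [0,0,0,0,0,0],
  [0,0,0,0,0,0],
  [0,0,0,0,0,0],
])

```text
clock: 23.87
ee_pos: [0.6021, 0.128, 0.1592]
ee_rot: [0.0, 1.0, -0.0, -0.001]
wrist_force: [0.5, -0.3, -2.3]
width: 0.0265
gripper_force: 49.5
```

```bash
sed -i '/^P={/i if __name__!="__main__": P={}\nelse: P={"blue":{3:(95,112),4:(222,127)},"red":{2:(60,106),3:(210,123),4:(333,134)},"yellow":{2:(165,109),3:(307,124),4:(433,136)}}' m.py; sed -i '/^P={/d;s/^for i,L in {1/for i,L in {} .items() if __name__!="__main__" else {1/' m.py
python3 - <<'E'
from m import *
snap('scene');s=st();c,im=snap('wrist','w13');z=s['ee_pos'][2]+.009
q=circ(im,(258,262),29,50);print('head',q,None if q is None else plane(c,q[:2],z)-[*s['ee_pos'][:2],0])
print('exp',proj(c,[*s['ee_pos'][:2],z]))
for x in((.600,.127),(.6015,.127)):print(proj(c,[[*x,.025],[*x,.011]]))
cv2.imwrite('pics/w13c.png',cv2.resize(im[80:340,130:390,::-1],None,fx=2.2,fy=2.2))
E
```

```text
t 23.92 pos [0.6018 0.128  0.1588] zax [-0.003 -0.    -1.   ] yaw_y -90.01 q6 [0.14 0.39 1.72 0.   1.04 1.71] w 0.0262
head [256.5375 265.0375  28.2875] [[0.00089347 0.00168059 0.16782467]]
exp [[260.00043008 266.68563301]]
[[259.03881923 193.53804171]
 [258.90391554 190.08239663]]
[[259.04305979 192.097109  ]
 [258.9077634  188.7058247 ]]
```

View pics/w13c.png

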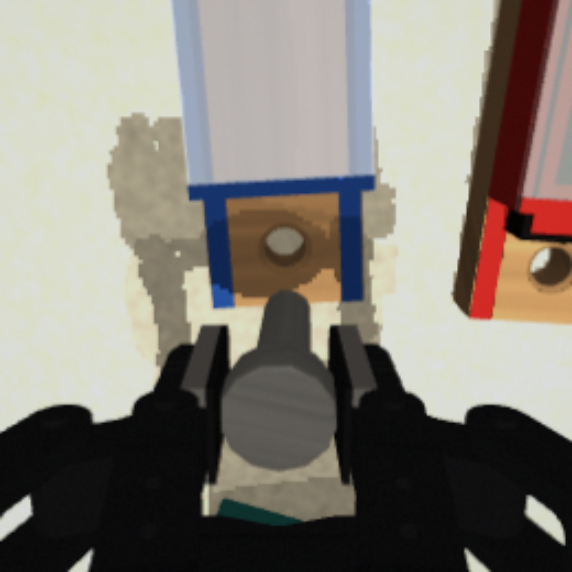

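The crop shows the blue hole empty at crop (285,240) and the pin hanging straight in the jaws. It goes to the red hole.

Call:
step_arm([
  [-0.08,-0.9,0,0,0,0],
  [-0.08,-0.9,0,0,0,0],
  [-0.08,-0.9,0,0,0,0],
  [-0.08,-0.9,0,0,0,0],
  [-0.08,-0.9,0,0,0,0],
  [-0.08,-0.9,0,0,0,0],
  [-0.08,-0.9,0,0,0,0],
  [0,0,0,0,0,0],
  [0,0,0,0,0,0],
])

```text
clock: 24.72
ee_pos: [0.5913, 0.0016, 0.1594]
ee_rot: [-0.0, 1.0, -0.001, -0.001]
wrist_force: [-0.2, 0.0, -2.5]
width: 0.0263
gripper_force: 49.6
```

Call:
step_arm([
  [0,0,-0.8,0,0,0],
  [0,0,-0.8,0,0,0],
  [0,0,-0.5,0,0,0],
  [0,0,0,0,0,0],
  [0,0,0,0,0,0],
  [0,0,0,0,0,0],
])

```text
clock: 25.22
ee_pos: [0.5926, 0.0027, 0.1191]
ee_rot: [-0.0, 1.0, 0.0, 0.0]
wrist_force: [0.4, 0.0, -2.3]
width: 0.0259
gripper_force: 49.6
```

```bash
python3 - <<'E'
from m import *
snap('scene');s=st();c,im=snap('wrist','w14')
x=(.591,.002);print(proj(c,[[*x,.025],[*x,.0]]))
cv2.imwrite('pics/w14c.png',cv2.resize(im[100:340,130:390,::-1],None,fx=2.2,fy=2.2))
E
```

```text
t 25.27 pos [0.593  0.0025 0.1195] zax [ 0.002 -0.    -1.   ] yaw_y -89.99 q6 [-0.07  0.4   1.8   0.    0.94  1.5 ] w 0.0261
[[259.00188423 206.06401461]
 [258.74964354 198.17228102]]
```

View pics/w14c.png

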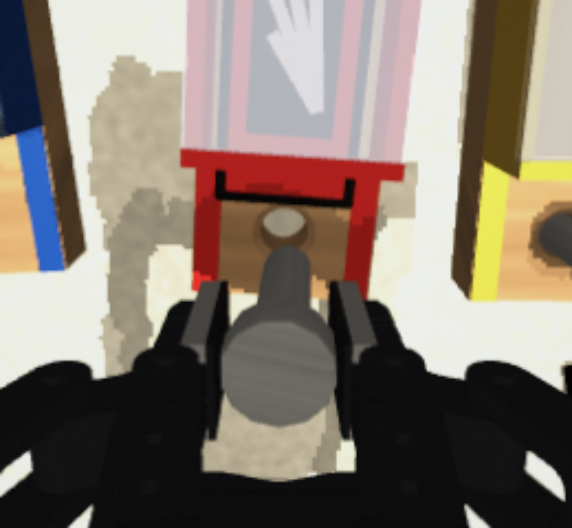

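The crop shows the panel's black rear edge at row 200, straight across, and the hole at (285,228) in line with the pin. I lower it.

Call:
step_arm([
  [-0.07,-0.03,-0.5,0,0,0],
  [0,0,-0.5,0,0,0],
  [0,0,-0.5,0,0,0],
  [0,0,-0.5,0,0,0],
  [0,0,0,0,0,0],
  [0,0,0,0,0,0],
])

```text
clock: 25.82
ee_pos: [0.5969, 0.0012, 0.0834]
ee_rot: [0.0, 1.0, -0.0, 0.006]
wrist_force: [0.9, 0.8, 16.4]
width: 0.0266
gripper_force: 52.9
```

Call:
step_arm([
  [0,0,-0.3,0,0,0],
  [0,0,-0.3,0,0,0],
  [0,0,-0.25,0,0,0],
  [0,0,0,0,0,0],
  [0,0,0,0,0,0],
])

```text
clock: 26.23
ee_pos: [0.6083, 0.0019, 0.074]
ee_rot: [-0.0, 1.0, -0.001, 0.019]
wrist_force: [8.8, 2.9, 30.6]
width: 0.0261
gripper_force: 59.3
```

It jammed at the mouth, with the force rising, so I lift off and look.

Call:
step_arm([
  [0,0,0.4,0,0,0],
  [0,0,0.6,0,0,0],
  [0,0,0.8,0,0,0],
  [0,0,0.4,0,0,0],
  [0,0,0,0,0,0],
  [0,0,0,0,0,0],
  [0,0,0,0,0,0],
])

```text
clock: 26.82
ee_pos: [0.5893, 0.0016, 0.1041]
ee_rot: [-0.0, 1.0, -0.0, -0.001]
wrist_force: [0.1, -0.1, -2.1]
width: 0.0264
gripper_force: 57.0
```

```bash
python3 - <<'E'
from m import *
P=[]
for i in range(4):P.append(st()['ee_pos']);c,im=snap('wrist','w15')
s=bot.state();print(s['wrist_force'])
z=s['ee_pos'][2]+.009
q=circ(im,(258,262),29,50);print('head',q,None if q is None else plane(c,q[:2],z)-[*s['ee_pos'][:2],0])
x=(.591,.002);print(proj(c,[[*x,.025],[*x,.0]]))
cv2.imwrite('pics/w15c.png',cv2.resize(im[120:320,150:370,::-1],None,fx=3,fy=3))
E
```

```text
t 26.82 pos [0.5893 0.0016 0.1041] zax [-0.003  0.    -1.   ] yaw_y -90.02 q6 [-0.07  0.42  1.81 -0.    0.92  1.5 ] w 0.0264
t 26.87 pos [0.5893 0.0016 0.104 ] zax [-0.003  0.    -1.   ] yaw_y -90.02 q6 [-0.07  0.42  1.81 -0.    0.92  1.5 ] w 0.0259
t 26.92 pos [0.5894 0.0016 0.1041] zax [-0.003  0.    -1.   ] yaw_y -90.02 q6 [-0.07  0.42  1.81  0.    0.92  1.5 ] w 0.0262
t 26.97 pos [0.5896 0.0016 0.1043] zax [-0.003  0.    -1.   ] yaw_y -90.01 q6 [-0.07  0.42  1.81 -0.    0.92  1.5 ] w 0.0261
[ 0.34828245 -0.49426382 -1.84040189]
head [256.1625 270.6625  28.0625] [[-0.002284    0.00184002  0.11347961]]
[[258.06763011 207.44974725]
 [257.89906458 198.78200868]]
```

View pics/w15c.png

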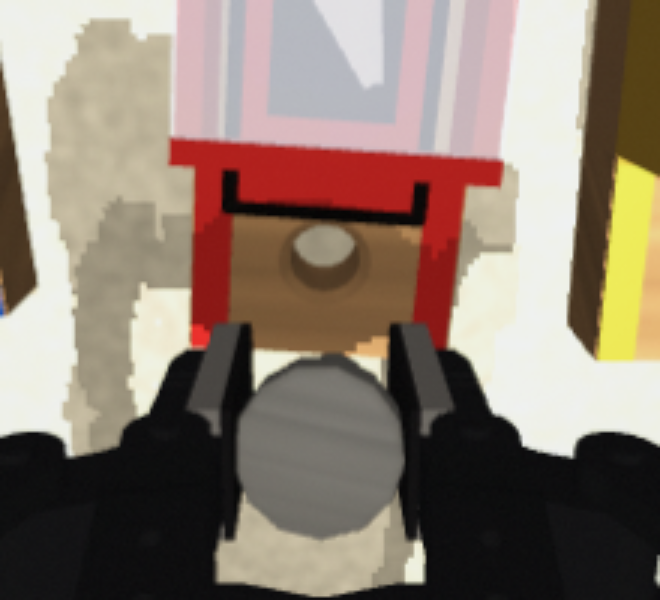

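The crop shows the pin has pivoted in the grip: its shank is hidden behind the head at (320,450), so the foot leans back toward −x. The hole is at (325,255), untouched. I notice that was picture view number 15, one over the limit of 14, so I will view no more and work from numbers only. First I work out the tilt.

```bash
python3 - <<'E'
from m import *
s=st();c=bot.camera_info('wrist');im=cv2.imread('pics/w15.png')[:,:,::-1]
g=cv2.cvtColor(im.copy(),cv2.COLOR_RGB2GRAY)
for r in range(226,252,2):print(r,g[r,246:272:2])
cs,ims=snap('scene','s16');p=s['ee_pos'];a=np.linspace(0,2*np.pi,40)
for t in (0,10,15,20,25,30):
    T=np.radians(t);ax=np.array([-np.sin(T),0,-np.cos(T)]);e=np.array([np.cos(T),0,-np.sin(T)])
    top=p+[-.002,0,.009]
    def ring(l,r):return top+l*ax+r*(np.cos(a)[:,None]*e+np.sin(a)[:,None]*np.array([0,1,0]))
    f=proj(c,ring(.07,.008));h=proj(c,ring(0,.014));h2=proj(c,ring(.014,.014));k=f[:,1].argmin()
    print(t,'foot top px',f[k].round(1),'foot cols',f[:,0].min().round(),f[:,0].max().round(),'head rows',h[:,1].min().round(1),h[:,1].max().round(1),h2[:,1].min().round(1),'scene foot',proj(cs,ring(.07,0)[0]).round(1),'head',proj(cs,top).round(1))
gs=cv2.cvtColor(ims,cv2.COLOR_RGB2GRAY)
q=proj(cs,p)[0].astype(int);print('scene tcp px',q)
for r in range(q[1]-14,q[1]+30,2):print(r,gs[r,q[0]-16:q[0]+17:2])
E
```

```text
t 27.02 pos [0.5899 0.0016 0.1045] zax [-0.002  0.    -1.   ] yaw_y -90.02 q6 [-0.07  0.42  1.81  0.    0.92  1.5 ] w 0.0262
226 [94 93 94 94 95 95 93 94 94 95 96 96 94]
228 [93 93 93 93 93 94 94 94 95 94 94 95 95]
230 [96 95 95 95 96 93 95 95 94 94 94 94 94]
232 [98 99 99 98 99 98 98 98 97 97 98 96 97]
234 [102 102 102 101 100 101 101 101 100 100 100 112 151]
236 [103 105 104 103 104 104 103 102 103 103 102 123 183]
238 [236 233 184 187 168 159  67  63  63  85 177 215 205]
240 [201 105  58  58  60  60  58  60  60  60  64 164 238]
242 [ 60  78  84  85  86  87  86  87  86  64  60  60 159]
244 [101 111 113 113 113 114 114 116 115 106  84  63  60]
246 [114 118 118 119 118 118 120 119 118 117 114 105  85]
248 [118 120 119 120 120 120 120 121 119 120 118 116 113]
250 [114 116 117 119 119 120 120 120 121 121 121 121 119]
0 foot top px [258.7 209.2] foot cols 248.0 269.0 head rows 244.0 295.1 232.1 scene foot [[266.9 221.3]] head [[267.2 205.4]]
10 foot top px [258.7 224.7] foot cols 248.0 269.0 head rows 242.1 297.9 235.1 scene foot [[266.2 216.9]] head [[267.2 205.4]]
15 foot top px [258.
[... 1421 characters left out ...]
2  78  85  82  79  62  86 168 175]
220 [122  53  57  77  83  79  79  78  80  79  81  79  78  62  62 167 177]
222 [122  62  65  77  80  78  81  82  85  83  80  83  83  63  63 145 185]
224 [112  65  57  77  80  78  82  78  72  80  79  78  77  70  63  81 115]
226 [112  64  60  74  79  77  68  71  72  70  74  78  76  72  62  76 111]
228 [109  68  65  79  81  79  69  70  77  49  50  47  45  44  61  75 111]
230 [111  70  65  89  49  54  67  69  63  73  73  71  72  73  70  70  78]
232 [113  78  71  70  70  66  62  85  97 102 120 119 141 143 144 140 147]
234 [114 131 143 149 137 144 144 143 143 144 143 143 145 143 140 143 143]
236 [135 119 142 148 138 144 144 148 145 143 143 144 144 143 141 142 141]
```

The numbers give a pin tilt of about 18° about y: the foot rim is at row 238 in the wrist view, and the scene view puts the foot near row 213. I tilt the tool by the same amount so the pin is vertical, and shift so its axis is over the hole.

Call:
step_arm([
  [0.1,0.03,0.1,0,-0.8,0],
  [0.1,0,0,0,-0.8,0],
  [0.1,0,0,0,-0.8,0],
  [0.05,0,0,0,-0.8,0],
  [0,0,0,0,-0.7,0],
  [0,0,0,0,0,0],
  [0,0,0,0,0,0],
])

```text
clock: 27.65
ee_pos: [0.5964, 0.0023, 0.107]
ee_rot: [-0.0, 0.988, -0.0, 0.154]
wrist_force: [0.3, -1.0, -1.7]
width: 0.0262
gripper_force: 56.9
```

```bash
python3 - <<'E'
from m import *
snap('wrist');s=st();c=bot.camera_info('wrist');cs,ims=snap('scene','s17');p=s['ee_pos']
top=p+[-.005,0,.008]
for dx in(-.008,-.004,0,.004,.008):print(dx,proj(cs,[top,top+[dx,0,-.07]]).round(1).tolist())
gs=cv2.cvtColor(ims,cv2.COLOR_RGB2GRAY)
print(proj(c,[[.5915,.0022,.025],[.5915,.0022,.011]]))
q=proj(cs,top+[0,0,-.07])[0].astype(int);print(q)
for r in range(q[1]-22,q[1]+10):print(r,gs[r,q[0]-9:q[0]+11])
E
```

```text
t 27.7 pos [0.5977 0.0022 0.1077] zax [ 0.306 -0.    -0.952] yaw_y -90.01 q6 [-0.08  0.29  2.02  0.05  0.52  1.45] w 0.0261
-0.008 [[267.7, 206.6], [267.0, 219.8]]
-0.004 [[267.7, 206.6], [267.2, 221.1]]
0 [[267.7, 206.6], [267.5, 222.5]]
0.004 [[267.7, 206.6], [267.7, 223.9]]
0.008 [[267.7, 206.6], [268.0, 225.4]]
[[258.45999222 245.43613179]
 [258.33514635 243.12644895]]
[267 222]
200 [ 35  37  34  38  50 102 110 109 107 106 110 110 105 106 107  63  44  41
  42  41]
201 [ 28  37  33  37  50 106 109  96  82  83  84  87  87 100 109  65  39  39
  42  39]
202 [ 44  40  31  36  63 103  89  84  79  84  84  83  81  83  89  60  39  39
  40  44]
203 [ 40  39  37  33  65  88  87  84  85  83  87  87  82  86 100  66  39  42
  40  44]
204 [ 41  40  40  37  56  78  81  98  98 102 102 101 101 101 102  99  54  52
  49  46]
205 [ 39  38  38  42  46  76  98 101 101 104 104 102 104 104 105 102  61  75
  87  72]
206 [ 39  39  41  52  47  91 100 101 103 102 103 102 102 100 103 100  65  66
  86  78]
207 [ 38  35  72  86  72  80  97 100 103  98 104  99 102 103 102 101  65  63
  97  86]
208 [ 37  38  77  
[... 1075 characters left out ...]
 76 78 76 76 65 77 79 79 78 79 77 71 64]
222 [78 78 80 78 81 75 73 76 78 75 74 71 77 81 81 82 80 80 80 69]
223 [79 78 78 79 81 80 78 76 79 76 72 79 79 78 79 77 78 82 78 66]
224 [77 79 78 75 75 77 78 79 77 74 77 79 80 74 77 76 78 75 75 67]
225 [77 76 76 74 73 74 71 71 70 70 70 70 71 73 78 79 76 74 79 69]
226 [75 76 75 77 75 69 69 72 74 75 68 70 69 72 78 78 76 78 82 70]
227 [78 78 79 76 72 69 68 72 71 76 75 71 68 72 78 89 83 80 79 68]
228 [80 80 80 77 75 64 70 70 71 79 62 53 49 51 61 53 53 49 42 44]
229 [65 47 44 38 37 42 42 39 42 47 45 46 50 61 60 60 62 61 67 69]
230 [53 59 63 59 67 77 92 91 94 89 88 89 93 89 89 91 92 94 90 91]
231 [88 90 93 90 89 89 93 93 93 91 92 89 93 90 91 94 93 93 92 83]
```

```bash
python3 - <<'E'
from m import *
im=cv2.imread('pics/s17.png').astype(int);d=im[:,:,2]-im[:,:,1]
for r in range(209,229):print(r,d[r,259:278])
cs=bot.camera_info('scene');p=np.array([.5977,.0022,.1077]);a=np.linspace(0,2*np.pi,60)
top=p+[-.005,0,.008]
for t in(-6,-3,0,3,6):
    T=np.radians(t);ax=np.array([np.sin(T),0,-np.cos(T)]);e=np.array([np.cos(T),0,np.sin(T)])
    R_=top+.07*ax+.008*(np.cos(a)[:,None]*e+np.sin(a)[:,None]*np.array([0,1,0]));f=proj(cs,R_)
    H=top+.014*(np.cos(a)[:,None]*e+np.sin(a)[:,None]*np.array([0,1,0]));h2=proj(cs,H+.014*ax);h=proj(cs,H)
    print(t,'foot maxrow',f[:,1].max().round(1),'cols',f[:,0].min().round(1),f[:,0].max().round(1),'head lower maxrow',h2[:,1].max().round(1),'headtop rows',h[:,1].min().round(1),h[:,1].max().round(1))
E
```

```text
209 [-1  3  4  5  1  1  4  4  4  4  3  4  4  1  1  5  2  4  3]
210 [0 2 2 1 0 2 2 1 3 2 2 3 0 1 3 1 2 1 3]
211 [ 3  2  3  3  0  0  2 -1  2  0  1  1  2  3  5  1  3  4  0]
212 [3 2 3 6 4 2 0 2 0 3 3 3 2 2 3 1 4 4 3]
213 [ 1  4  4  0  6  4  0 -1  4  1  1  0  6  4  5  5  3  3  3]
214 [ 0  4  3  4  2  1  1  3 -2  3  2  4  5  5  5  4  4  3  4]
215 [0 5 5 2 4 0 4 2 1 2 0 1 6 4 6 2 3 4 2]
216 [4 2 4 4 4 2 1 2 1 4 1 3 7 8 7 8 3 2 5]
217 [ 9  8  3  4  4  0  3  1  3  2  3  6 15 19 19 18 10 20 41]
218 [20 12  3  4  0  0  1  2  1  2  2  9 18 19 19 18 18 43 58]
219 [20 18 15 12 16  2  3  0  2  2  3 14 16 21 18 19 18 42 63]
220 [22 20 20 21 11  4  1  3  3  1  1 12 16 21 18 18 18 29 58]
221 [17 17 18 19 11  6  2  2  4  2 -1 16 17 21 20 17 19 24 55]
222 [21 17 20 19 10  2  0  2  2  1  4 20 18 22 23 21 19 21 54]
223 [21 19 18 19 22 10  2  2  3  2 12 18 19 19 18 21 18 21 54]
224 [18 19 23 21 19 21 18 13 11 16 20 18 17 17 18 18 17 17 47]
225 [18 18 20 16 18 15 15 17 14 17 18 17 17 17 18 19 20 16 46]
226 [17 19 17 19 15 16 19 16 14 17 15 15 14 18 18 19 17 20 39]
227 [18 20 20 19 15 17 18 16 16 16 15 13 16 17 24 20 20 18 40]
228 [19 18 22 17 13 15 10 11  9  7  7  8 10 13  8  4  4  3  4]
-6 foot maxrow 222.9 cols 263.7 270.3 head lower maxrow 214.9 headtop rows 201.2 212.1
-3 foot maxrow 224.1 cols 264.0 270.5 head lower maxrow 215.0 headtop rows 201.4 211.9
0 foot maxrow 225.4 cols 264.2 270.8 head lower maxrow 215.1 headtop rows 201.5 211.8
3 foot maxrow 226.6 cols 264.4 271.0 head lower maxrow 215.2 headtop rows 201.7 211.6
6 foot maxrow 227.7 cols 264.6 271.2 head lower maxrow 215.3 headtop rows 201.9 211.4
```

The shank colour mask puts the foot rim at row 224. Allowing the same 1.5 px offset that the head shows, the pin is vertical within about 2°. I descend slowly, watching the force.

Call:
step_arm([
  [0,0,-0.25,0,0,0],
  [0,0,-0.25,0,0,0],
  [0,0,-0.25,0,0,0],
  [0,0,-0.2,0,0,0],
  [0,0,0,0,0,0],
  [0,0,0,0,0,0],
])

```text
clock: 28.25
ee_pos: [0.5972, 0.0022, 0.0878]
ee_rot: [-0.0, 0.988, -0.0, 0.155]
wrist_force: [-0.1, 0.5, -2.1]
width: 0.0262
gripper_force: 56.9
```

Call:
step_arm([
  [0,0,-0.2,0,0,0],
  [0,0,0,0,0,0],
  [0,0,0,0,0,0],
])

```text
clock: 28.5
ee_pos: [0.5975, 0.0022, 0.0845]
ee_rot: [-0.0, 0.988, -0.0, 0.155]
wrist_force: [-0.7, 0.4, -1.2]
width: 0.0265
gripper_force: 56.9
```

Call:
step_arm([
  [0,0,-0.15,0,0,0],
  [0,0,0,0,0,0],
  [0,0,0,0,0,0],
])

```text
clock: 28.75
ee_pos: [0.5975, 0.0022, 0.0815]
ee_rot: [-0.0, 0.988, -0.0, 0.155]
wrist_force: [0.7, -0.7, -0.9]
width: 0.0262
gripper_force: 56.9
```

Call:
step_arm([
  [0,0,-0.2,0,0,0],
  [0,0,0,0,0,0],
  [0,0,0,0,0,0],
])

```text
clock: 29.0
ee_pos: [0.5999, 0.0022, 0.0799]
ee_rot: [0.0, 0.987, -0.0, 0.158]
wrist_force: [-1.7, 0.7, 6.5]
width: 0.0263
gripper_force: 57.8
```

Call:
step_arm([
  [0,0,-0.2,0,0,0],
  [0,0,0,0,0,0],
  [0,0,0,0,0,0],
])

```text
clock: 29.25
ee_pos: [0.6029, 0.0022, 0.079]
ee_rot: [0.0, 0.987, -0.0, 0.161]
wrist_force: [-3.5, 1.9, 17.1]
width: 0.0263
gripper_force: 58.9
```

Contact came at TCP z ≈ 0.080 with the foot not yet in. I lift off and compare foot and hole within one camera, so that its bias cancels.

Call:
step_arm([
  [0,0,0.4,0,0,0],
  [0,0,0.4,0,0,0],
  [0,0,0.2,0,0,0],
  [0,0,0,0,0,0],
  [0,0,0,0,0,0],
  [0,0,0,0,0,0],
])

```text
clock: 29.75
ee_pos: [0.5971, 0.0022, 0.093]
ee_rot: [-0.0, 0.988, -0.0, 0.155]
wrist_force: [0.7, 0.2, -2.3]
width: 0.0264
gripper_force: 57.5
```

```bash
python3 - <<'E'
from m import *
snap('top');s=st();cs,im=snap('scene','s18');d=im[:,:,0].astype(int)-im[:,:,1];g=cv2.cvtColor(im,cv2.COLOR_RGB2GRAY)
q=proj(cs,s['ee_pos'])[0].astype(int);print(q)
for r in range(q[1]+4,q[1]+24):print(r,d[r,257:279])
e=cv2.imread('pics/s6.png')[:,:,::-1].copy();ge=cv2.cvtColor(e,cv2.COLOR_RGB2GRAY)
h=proj(cs,[.5915,.0022,.025])[0];print('hole pred',h)
for r in range(217,233):print(r,ge[r,256:280])
c=bot.camera_info('wrist')
E
```

```text
t 29.8 pos [0.597  0.0022 0.0929] zax [ 0.306  0.    -0.952] yaw_y -90.01 q6 [-0.08  0.32  2.02  0.05  0.49  1.45] w 0.0266
[267 213]
217 [ 5 -1  0  0  4  6  8  2  2  2  2  3  4  5 17 20 19  7  4  2  2  1]
218 [15  5  1  0  3  5  5 -1  0  1  3 -1  2  4 18 21 18  8  0  3 17 54]
219 [23  6  1 -1  5  6  3  1  1  2  2  1  0  8 18 17 19 10  3  5 18 54]
220 [25 14 16 12  6  6  0  0  1  2  2  1  1 10 18 18 19 12 10 19 32 58]
221 [20 20 20 10  3  5  4  4  4  0  0 -1  0 10 20 21 21 20 18 25 55 66]
222 [24 20 16 17 11 13  6  1  0  2  2  3  1 16 20 21 21 20 19 20 54 62]
223 [26 21 20 18 20 20 10  4  0  2  2  2  5 15 20 18 18 19 18 20 52 60]
224 [25 18 19 19 19 19 13  3  1  3  1  3  3 20 18 17 17 16 19 15 46 62]
225 [26 17 21 19 19 17 19  7  2  0  3  1  9 14 17 18 18 19 18 17 49 63]
226 [25 18 18 19 20 17 14 15 15  9  9 14 14 14 15 19 18 18 17 19 42 61]
227 [35 21 19 21 18 17 15 16 15 15 20 14 15 13 17 19 23 18 19 19 38 58]
228 [32 20 19 20 20 16 14 15 12 11  9  8  7 10  7 12  7  7  5  4  2 23]
229 [34 14  7  6  4  4  3  3  5  4 22 29 28 53 55 56 56 58 69 87 90 62]
230 [ 49  14  57  89  74  81 1
[... 1528 characters left out ...]
 141 143 124  86  74  75  77  80  74  74  74 111 133 143
 141 141 143 117 100  96]
227 [ 94 136 144 140 141 141 123  91  76  77  78  83  79  73  71 106 135 142
 144 145 145 101  99  97]
228 [ 92 141 145 147 143 143 130  96  76  98 103 152 108  82  80 117 147 152
 150 149 152  97  96  96]
229 [ 90 143 150 152 150 151 151 134 120 177 185 188 187 132 119 152 158 158
 142 141 137 123 102  93]
230 [ 90 130 156 144 137 138 124 122 111 119 116 116 121 104  98  98  97  99
  98  97  99  96  97  95]
231 [ 96  91  95  94  97  98  95  91  94  95  94  93  97  95  93  96  94  92
  94  96  93  89  86 100]
232 [ 94  91  97  92  95  96  88  87 100 105  96 114 113 117 108 124 127 122
 120 139 141 142 142 143]
```

In the scene view the empty hole's centre is at (266.8,226.4). The foot projects to about (266.5,224.7) at mouth height, so it is 4–5 mm short in x with about 3° of tilt left. I correct both.

Call:
step_arm([
  [0.08,0.04,0,0,-0.6,0],
  [0,0,0,0,0,0],
  [0,0,-0.25,0,0,0],
  [0,0,-0.15,0,0,0],
  [0,0,0,0,0,0],
  [0,0,0,0,0,0],
])

```text
clock: 30.35
ee_pos: [0.5992, 0.003, 0.0852]
ee_rot: [-0.0, 0.984, -0.0, 0.178]
wrist_force: [0.2, -0.3, -2.0]
width: 0.0263
gripper_force: 57.5
```

Call:
step_arm([
  [0,0,-0.2,0,0,0],
  [0,0,0,0,0,0],
  [0,0,0,0,0,0],
])

```text
clock: 30.6
ee_pos: [0.5991, 0.003, 0.0813]
ee_rot: [-0.0, 0.984, -0.0, 0.179]
wrist_force: [-0.1, -0.5, -0.8]
width: 0.0261
gripper_force: 57.5
```

Call:
step_arm([
  [0,0,-0.2,0,0,0],
  [0,0,0,0,0,0],
  [0,0,0,0,0,0],
])

```text
clock: 30.85
ee_pos: [0.6017, 0.0029, 0.0802]
ee_rot: [0.0, 0.983, -0.0, 0.182]
wrist_force: [-2.4, 1.2, 7.7]
width: 0.026
gripper_force: 58.3
```

Contact came again at the same height. Reworking the jam kinematics (TCP moved 17 mm in x and 11 mm down), the pin also slipped up about 8 mm in the grip. So the foot is about 54 mm below the TCP, and my last correction overshot. I lift off and measure again with that length.

Call:
step_arm([
  [0,0,0.4,0,0,0],
  [0,0,0.3,0,0,0],
  [0,0,0.1,0,0,0],
  [0,0,0,0,0,0],
  [0,0,0,0,0,0],
  [0,0,0,0,0,0],
])

```text
clock: 31.35
ee_pos: [0.5989, 0.003, 0.0933]
ee_rot: [-0.0, 0.984, -0.0, 0.179]
wrist_force: [0.0, -0.4, -1.9]
width: 0.0265
gripper_force: 57.5
```

```bash
cat > foot.py <<'E'
from m import *
snap('top');s=st();p=s['ee_pos'];cs,im=snap('scene');d=im[:,:,0].astype(int)-im[:,:,1]
q=proj(cs,p)[0].astype(int)
for r in range(q[1]+5,q[1]+19):print(r,d[r,259:275])
for zf in(.050,.054,.058):
    for row in(224.5,225.5,226.5): 
        X=plane(cs,(266.6,row),p[2]-zf)[0];print(zf,row,'foot centre',(X-[.0076,0,0]).round(4),end=' | ')
    print()
print('hole by scene',plane(cs,(266.8,226.4),.025).round(4))
E
python3 foot.py
```

```text
t 31.4 pos [0.5988 0.003  0.0931] zax [ 0.351  0.    -0.936] yaw_y -90.01 q6 [-0.08  0.31  2.05  0.07  0.43  1.43] w 0.0263
219 [ 5  2  5  3  2  7  2  3  2  2  4  3 12 19 16 20]
220 [ 2  5  2  3  2  2  2  4  3 -1  2  0 16 18 19 18]
221 [19 19  3  2  3  1  3  3  0  3  4  0 16 21 22 20]
222 [20 18  8  4  5  1  2  0  2  2  2  5 19 20 21 19]
223 [19 19 20 19 22  2  3  4  1  0 -1  8 17 19 18 20]
224 [20 17 18 18 21  4  3  0  2  0  3  9 17 19 15 18]
225 [18 18 18 20 17  4  2  1  0  1  0  9 16 16 16 20]
226 [18 18 17 17 14  9  6  0  3  2  4 11 17 18 20 19]
227 [21 21 19 17 12 15 12  5  4  7 18 16 16 18 25 19]
228 [18 20 20 18 15 15 11 11  6  6 10 10  7 10  9  7]
229 [ 8  6  6  5  4  4  4  2 23 20 13 31 54 56 57 56]
230 [ 52  73  69  81 105 108 130 130 134 131 134 132 131 130 131 129]
231 [135 134 134 132 131 134 132 134 135 137 129 130 134 132 131 132]
232 [136 134 134 119 115 111 110  96  88  86  86  69  57  54  41  39]
0.05 224.5 foot centre [ 5.888e-01 -5.000e-04  4.310e-02] | 0.05 225.5 foot centre [ 0.5916 -0.0009  0.0431] | 0.05 226.5 foot centre [ 0.5943 -0.0013  0.0431] | 
0.054 224.5 foot centre [ 5.864e-01 -1.000e-04  3.910e-02] | 0.054 225.5 foot centre [ 5.892e-01 -5.000e-04  3.910e-02] | 0.054 226.5 foot centre [ 0.592  -0.0009  0.0391] | 
0.058 224.5 foot centre [5.841e-01 3.000e-04 3.510e-02] | 0.058 225.5 foot centre [ 5.869e-01 -1.000e-04  3.510e-02] | 0.058 226.5 foot centre [ 5.897e-01 -5.000e-04  3.510e-02] | 
hole by scene [[0.5912 0.001  0.025 ]]
```

Call:
step_arm([
  [-0.1,0,-0.3,0,0,0],
  [0,0,-0.3,0,0,0],
  [0,0,0,0,0,0],
  [0,0,0,0,0,0],
])

```text
clock: 31.78
ee_pos: [0.5963, 0.0031, 0.0804]
ee_rot: [-0.0, 0.984, -0.0, 0.178]
wrist_force: [-0.8, -0.3, -2.6]
width: 0.0264
gripper_force: 57.5
```

Call:
step_arm([
  [0,0,-0.1,0,0,0],
  [0,0,0,0,0,0],
  [0,0,0,0,0,0],
])

```text
clock: 32.03
ee_pos: [0.5974, 0.003, 0.0797]
ee_rot: [-0.0, 0.984, -0.0, 0.179]
wrist_force: [-0.4, 0.2, -2.7]
width: 0.0263
gripper_force: 57.6
```

Call:
step_arm([
  [-0.05,0,0,0,0,0],
  [0,0,0,0,0,0],
  [0,0,0,0,0,0],
])

```text
clock: 32.28
ee_pos: [0.5962, 0.003, 0.0797]
ee_rot: [-0.0, 0.984, -0.0, 0.179]
wrist_force: [0.4, -0.1, -1.4]
width: 0.0262
gripper_force: 57.6
```

Call:
step_arm([
  [-0.05,0,0,0,0,0],
  [0,0,0,0,0,0],
  [0,0,0,0,0,0],
])

```text
clock: 32.53
ee_pos: [0.5952, 0.003, 0.0797]
ee_rot: [-0.0, 0.984, -0.0, 0.179]
wrist_force: [0.7, -0.6, -1.7]
width: 0.0261
gripper_force: 57.6
```

At z = 0.0797 there is no contact now, which is lower than before. I continue down here.

Call:
step_arm([
  [0,0,-0.15,0,0,0],
  [0,0,0,0,0,0],
  [0,0,0,0,0,0],
])

```text
clock: 32.78
ee_pos: [0.595, 0.003, 0.0763]
ee_rot: [-0.0, 0.984, -0.0, 0.179]
wrist_force: [0.3, 0.5, -1.5]
width: 0.026
gripper_force: 57.6
```

Call:
step_arm([
  [0,0,-0.1,0,0,0],
  [0,0,0,0,0,0],
  [0,0,0,0,0,0],
])

```text
clock: 33.03
ee_pos: [0.5951, 0.003, 0.0744]
ee_rot: [-0.0, 0.984, -0.0, 0.179]
wrist_force: [0.5, 1.1, -1.4]
width: 0.026
gripper_force: 57.6
```

Call:
step_arm([
  [0,0,-0.15,0,0,0],
  [0,0,0,0,0,0],
  [0,0,0,0,0,0],
])

```text
clock: 33.28
ee_pos: [0.5951, 0.003, 0.0714]
ee_rot: [-0.0, 0.984, -0.0, 0.179]
wrist_force: [-0.3, -0.5, -2.7]
width: 0.0264
gripper_force: 57.6
```

Call:
step_arm([
  [0,0,-0.15,0,0,0],
  [0,0,0,0,0,0],
  [0,0,0,0,0,0],
])

```text
clock: 33.53
ee_pos: [0.595, 0.003, 0.0683]
ee_rot: [-0.0, 0.984, -0.0, 0.179]
wrist_force: [-0.0, 0.9, -2.2]
width: 0.0264
gripper_force: 57.6
```

Call:
step_arm([
  [0,0,-0.15,0,0,0],
  [0,0,0,0,0,0],
  [0,0,0,0,0,0],
])

```text
clock: 33.78
ee_pos: [0.595, 0.003, 0.0654]
ee_rot: [-0.0, 0.984, -0.0, 0.179]
wrist_force: [-0.3, 0.1, -1.7]
width: 0.0261
gripper_force: 57.6
```

Call:
step_arm([
  [0,0,-0.15,0,0,0],
  [0,0,0,0,0,0],
  [0,0,0,0,0,0],
])

```text
clock: 34.03
ee_pos: [0.5951, 0.003, 0.0624]
ee_rot: [-0.0, 0.984, -0.0, 0.179]
wrist_force: [-0.0, 0.6, -1.8]
width: 0.0262
gripper_force: 57.6
```

Call:
step_arm([
  [0,0,0,0,0,0],
  [0,0,0,0,0,0],
  [0,0,0,0,0,0],
  [0,0,0,0,0,0],
  [0,0,0.5,0,0,0],
  [0,0,0.8,0,0,0],
  [0,0,1,0,0,0],
  [-0.5,0,1,0,1,0],
  [0,0,0.5,0,1,0],
  [0,0,0,0,1,0],
], gripper=1)

```text
clock: 34.87
ee_pos: [0.5874, 0.0028, 0.1437]
ee_rot: [0.0, 0.998, -0.0, 0.062]
wrist_force: [1.2, 0.6, 1.0]
width: 0.0857
gripper_force: 0.0
```

Call:
step_arm([
  [0,0,0,0,1,0],
  [0,0,0,0,0.5,0],
  [0,0,0,0,0,0],
  [0,0,0,0,0,0],
  [0,0,0,0,0,0],
])

```text
clock: 35.28
ee_pos: [0.5846, 0.003, 0.1386]
ee_rot: [-0.0, 1.0, -0.0, -0.0]
wrist_force: [-0.2, 0.3, -0.6]
width: 0.0857
gripper_force: 0.0
```

```bash
python3 - <<'E'
from m import *
snap('scene','s19');s=st();c,im=snap('wrist','w19')
e=proj(c,[.5915,.002,.07])[0];print('exp head',e)
q=circ(im,e,18,34);print('head',q,plane(c,q[:2],.07) if q is not None else '')
ct,it=snap('top','t19');cs=bot.camera_info('scene')
panel(ct,it,'blue',(467,-168));panel(cs,cv2.imread('pics/s19.png')[:,:,::-1].copy(),'blue',(467,-168))
# shaft/head grey mask in scene
si=cv2.imread('pics/s19.png').astype(int);h=proj(cs,[.5915,.002,.07])[0].astype(int);print(h)
hs=cv2.cvtColor(si.astype(np.uint8),cv2.COLOR_BGR2HSV)
for r in range(h[1]-8,h[1]+20,2):print(r,hs[r,h[0]-10:h[0]+11,1])
E
```

```text
t 35.33 pos [0.5843 0.0031 0.1385] zax [-0.  0. -1.] yaw_y -90.01 q6 [-0.07  0.36  1.81  0.    0.97  1.5 ] w 0.0853
exp head [260.06357438 204.77820721]
head [261.4125 201.2875  19.    ] [[0.5942691  0.00098881 0.07      ]]
blue px [316.7 204.5] xy mm [ 466.3 -169.3] [112.  43.] 13.9
blue px [197.2 195.6] xy mm [ 465.8 -167.4] [112.  44.] 14.0
[267 216]
208 [43 44 36 40 36 34 34 38 44 43 46 41 45 44 40 40 40 40 47 46 47]
210 [46 45 39 39 39 40 40 38 37 39 39 43 46 45 46 46 47 45 44 45 48]
212 [45 37 42 42 38 40 40 40 41 35 37 40 42 37 38 40 43 47 43 43 44]
214 [46 47 41 43 39 34 25  9 21 23 17 21 22 24 36 39 45 43 41 43 44]
216 [ 44  41  39  40  32  16  17  23  20  21  19  23  21  20  28  34  52  55
  52  90 100]
218 [101 105 106 105  34  18  20  22  18  17  25  22  17  20  22  59 101 115
 107 134 161]
220 [117 108 106 113  61  29  28  19  25  20  23  16  11  20  28  58 108 104
 105 128 162]
222 [114 109 112 118 108  60  26  29  25  18  27  24  22  22  61 106 117 106
 107 104 145]
224 [112 113 104 105 106 105  78  35  19  22  28  25  18  95 104 111 112 103
 105 110 154]
226 [111 106  99 110 119 109  84  26  23  25  19  16  21  87 114 109 107 102
 114 104 141]
228 [123 113 118 119 106 113  82  32  15  15  18  18  35  67  83  72  62  58
  67  56  52]
230 [139 116 122 160 159 157 175 180 178 175 171 183 181 176 175 175 177 173
 173 176 177]
232 [180 177 182 182 172 170 180 160 157 149 124 114 119 111  86  86  79  79
  54  48  48]
234 [47 34 27 43 49 52 53 51 52 48 50 51 52 51 50 51 50 48 52 50 40]
```

The red-bay pin stands: its head is at its expected place with radius 19 px, as it should be for z = 0.07, and the shank is upright in the scene rows. Next is the blue panel, the only blue-bordered one, at (466,−168) mm, unmoved.

Call:
step_arm([
  [-0.8,-0.91,0.1,0,0,0.305],
  [-0.8,-0.91,0.1,0,0,0.305],
  [-0.8,-0.91,0.1,0,0,0.305],
  [-0.8,-0.91,0.1,0,0,0.305],
  [-0.8,-0.91,0.1,0,0,0.305],
  [-0.8,-0.91,0.1,0,0,0.305],
  [-0.8,-0.91,0.1,0,0,0.305],
  [-0.8,-0.91,0.1,0,0,0.305],
  [-0.8,-0.91,0.1,0,0,0.305],
  [-0.8,-0.91,0.1,0,0,0.305],
])

```text
clock: 36.27
ee_pos: [0.424, -0.1795, 0.1588]
ee_rot: [0.0, 0.992, 0.122, 0.0]
wrist_force: [0.2, -0.2, -0.6]
width: 0.0854
gripper_force: 0.0
```

Call:
step_arm([
  [0,0,0,0,0,0],
  [0,0,0,0,0,0],
  [0,0,0,0,0,0],
])

```text
clock: 36.52
ee_pos: [0.4254, -0.1788, 0.1588]
ee_rot: [-0.0, 0.993, 0.121, 0.0]
wrist_force: [0.2, -0.3, -0.2]
width: 0.0852
gripper_force: 0.0
```

```bash
python3 - <<'E'
from m import *
s=st();c,im=snap('wrist','w20');v=[]
for i in(2,3,4):
    ci=dict(np.load(f'w{i}.npz'));p=panel(ci,cv2.imread(f'pics/w{i}.png')[:,:,::-1].copy(),'blue',(467,-168));v.append((ci,p))
p=panel(c,im,'blue',(467,-168));v.append((c,p))
print(tri([x for x in v if x[1] is not None]))
E
```

```text
t 36.52 pos [ 0.4254 -0.1788  0.1588] zax [ 0.001  0.    -1.   ] yaw_y -76.09 q6 [-0.49  0.11  2.08  0.    0.95  0.84] w 0.0852
blue px [224.8 201.6] xy mm [ 466.6 -166.2] [112.  42.] 13.8
blue px [337.9 211.6] xy mm [ 467.1 -165.7] [112.  42.] 13.8
blue px [435.3 221.1] xy mm [ 467.1 -165.3] [112.  42.] 13.8
blue px [255.5 137.5] xy mm [ 474.8 -164.1] [95. 42.] 14.0
(array([ 0.47213693, -0.1641172 ,  0.02149107]), np.float64(0.005200390126674988))
```

Call:
step_arm([
  [0.05,0.15,-1,0,0,0],
  [0,0,-1,0,0,0],
  [0,0,-1,0,0,0],
  [0,0,-1,0,0,0],
  [0,0,-1,0,0,0],
  [0,0,-1,0,0,0],
  [0,0,-0.6,0,0,0],
  [0,0,-0.35,0,0,0],
  [0,0,0,0,0,0],
  [0,0,0,0,0,0],
])

```text
clock: 37.4
ee_pos: [0.4267, -0.1755, 0.0195]
ee_rot: [-0.0, 0.993, 0.122, -0.0]
wrist_force: [1.7, -0.6, 0.3]
width: 0.0855
gripper_force: 0.0
```

Call:
step_arm([
  [0,0,0,0,0,0],
  [0,0,0,0,0,0],
  [0,0,0,0,0,0],
  [0,0,0,0,0,0],
  [0,0,0,0,0,0],
  [0,0,0,0,0,0],
], gripper=-1)

```text
clock: 37.9
ee_pos: [0.4274, -0.1766, 0.021]
ee_rot: [0.001, 0.993, 0.121, 0.001]
wrist_force: [-0.7, 0.8, 6.5]
width: 0.0488
gripper_force: 52.2
```

Call:
step_arm([
  [0,0,0.5,0,0,0],
  [0,0,1,0,0,-0.33],
  [0,0,1,0,0,-0.33],
  [0,0,1,0,0,-0.33],
  [0,0,1,0,0,-0.33],
  [0,0,0.5,0,0,-0.33],
  [0,0,0,0,0,-0.33],
  [0,0,0,0,0,-0.33],
  [0,0,0,0,0,0],
  [0,0,0,0,0,0],
])

```text
clock: 38.73
ee_pos: [0.4259, -0.1759, 0.1199]
ee_rot: [-0.0, 1.0, 0.03, -0.0]
wrist_force: [-0.3, -0.4, -0.7]
width: 0.0488
gripper_force: 52.0
```

```bash
python3 - <<'E'
from h import *
snap('scene');s=st();c,im=snap('wrist','w21');panel(c,im,'blue',(467,-168),s['ee_pos'][2]-.003)
E
```

```text
t 38.78 pos [ 0.4259 -0.1759  0.1198] zax [-0.  0. -1.] yaw_y -86.59 q6 [-0.49  0.17  2.11  0.    0.87  1.03] w 0.0487
blue px [257.5 166.1] xy mm [ 466.5 -172.1] [111.  42.] 2.8
```

Call:
step_arm([
  [0.25,0.99,0,0,0,0],
  [0.25,0.99,0,0,0,0],
  [0.25,0.99,0,0,0,0],
  [0.25,0.99,0,0,0,0],
  [0.25,0.99,0,0,0,0],
  [0.25,0.99,0,0,0,0],
  [0.25,0.99,0,0,0,0],
  [0.25,0.99,0,0,0,0],
])

```text
clock: 39.5
ee_pos: [0.4661, -0.0166, 0.1194]
ee_rot: [-0.0, 1.0, 0.03, -0.0]
wrist_force: [-0.0, -0.2, -1.7]
width: 0.0487
gripper_force: 52.1
```

Call:
step_arm([
  [0.25,0.99,0,0,0,0],
  [0.25,0.99,0,0,0,0],
  [0.25,0.99,0,0,0,0],
  [0.25,0.99,0,0,0,0],
  [0.25,0.99,0,0,0,0],
  [0.25,0.99,0,0,0,0],
  [0.25,0.99,0,0,0,0],
  [0,0,0,0,0,0],
  [0,0,0,0,0,0],
])

```text
clock: 40.25
ee_pos: [0.5011, 0.1217, 0.1194]
ee_rot: [0.0, 1.0, 0.031, -0.0]
wrist_force: [0.8, -0.6, -0.5]
width: 0.0483
gripper_force: 52.1
```

Call:
step_arm([
  [0,0,-0.9,0,0,0],
  [0,0,-0.9,0,0,0],
  [0,0,-0.9,0,0,0],
  [0,0,-0.7,0,0,0],
  [0,0,0,0,0,0],
  [0,0,0,0,0,0],
  [0,0,0,0,0,0],
])

```text
clock: 40.83
ee_pos: [0.5017, 0.1205, 0.0522]
ee_rot: [0.0, 1.0, 0.029, 0.0]
wrist_force: [-0.4, -0.7, -0.2]
width: 0.0486
gripper_force: 52.1
```

```bash
python3 - <<'E'
from h import *
snap('scene');s=st();c,im=snap('wrist','w22');panel(c,im,'blue',(540,124),s['ee_pos'][2]-.003)
m=masks(im)['blue'];print([(r,[int(x) for x in np.flatnonzero(m[r])[[0,-1]]] if m[r].any() else None,int(m[r].sum())) for r in range(4,300,16)])
for r in (10,30):
    f=np.flatnonzero(np.diff(m[r].astype(int)));print(r,f)
o=np.array([.6315,.1288]);d=np.array([.9983,.0576]);n=np.array([-.0576,.9983])
print(proj(c,[[*(o+x*d+y*n),.025] for x in(-.03,-.058) for y in(.036,-.036)]).round(0).tolist())
E
```

```text
t 40.88 pos [0.5022 0.1207 0.0527] zax [ 0.002  0.    -1.   ] yaw_y -86.65 q6 [ 0.15  0.38  2.   -0.    0.75  1.66] w 0.0486
blue px [257.4 166.2] xy mm [542.8 124.5] [111.  42.] 2.6
[(4, [188, 330], 40), (20, [190, 328], 38), (36, [190, 327], 38), (52, [191, 326], 23), (68, [193, 325], 118), (84, [194, 324], 116), (100, [194, 323], 49), (116, [213, 303], 26), (132, [213, 302], 25), (148, [214, 301], 25), (164, [215, 300], 24), (180, [215, 299], 24), (196, [216, 299], 24), (212, [217, 298], 23), (228, [217, 296], 22), (244, [218, 296], 22), (260, [218, 295], 78), (276, [218, 294], 77), (292, None, 0)]
10 [188 207 310 329]
30 [189 208 309 328]
[[189.0, 58.0], [328.0, 58.0], [193.0, 115.0], [324.0, 115.0]]
```

The panel (columns 213–303) and the apron stripes (189–329) are centred on each other to within 1 px. I slide it in.

Call:
step_arm([
  [0.8,0.046,0,0,0,0],
  [0.8,0.046,0,0,0,0],
  [0.8,0.046,0,0,0,0],
  [0,0,-0.05,0,0,0],
])

```text
clock: 41.27
ee_pos: [0.5545, 0.1242, 0.0531]
ee_rot: [-0.0, 1.0, 0.029, 0.004]
wrist_force: [1.1, 0.3, -0.8]
width: 0.0486
gripper_force: 52.1
```

Call:
step_arm([
  [0.7,0.04,0,0,0,0],
  [0.7,0.04,0,0,0,0],
  [0.7,0.04,0,0,0,0],
  [0.7,0.04,0,0,0,0],
  [0.35,0.02,0,0,0,0],
  [0,0,-0.15,0,0,0],
  [0,0,0,0,0,0],
  [0,0,0,0,0,0],
])

```text
clock: 41.93
ee_pos: [0.6105, 0.1272, 0.047]
ee_rot: [0.0, 1.0, 0.03, -0.001]
wrist_force: [-0.1, -0.3, -1.0]
width: 0.0483
gripper_force: 52.2
```

Call:
step_arm([
  [0,0,-0.04,0,0,0],
  [0,0,0,0,0,0],
  [0,0,0,0,0,0],
])

```text
clock: 42.18
ee_pos: [0.6116, 0.1274, 0.0467]
ee_rot: [0.0, 1.0, 0.03, -0.0]
wrist_force: [0.2, -0.5, -1.5]
width: 0.0484
gripper_force: 52.2
```

Call:
step_arm([
  [0,0,0,0,0,0],
  [0,0,0,0,0,0],
  [0,0,0,0,0,0],
  [0,0,0,0,0,0],
  [0,0,0.7,0,0,0],
  [0,0,0.9,0,0,0],
  [0,0,0.9,0,0,0],
  [-0.8,-0.046,0,0,0,0],
  [-0.8,-0.046,0,0,0,0],
  [-0.8,-0.046,0,0,0,0],
], gripper=1)

```text
clock: 43.02
ee_pos: [0.5649, 0.1247, 0.0988]
ee_rot: [-0.0, 1.0, 0.029, 0.001]
wrist_force: [-0.2, -0.2, -0.7]
width: 0.0853
gripper_force: 0.0
```

Call:
step_arm([
  [0,0,0,0,0,0],
  [0,0,0,0,0,0],
  [0,0,0,0,0,0],
  [0,0,0,0,0,0],
  [0,0,0,0,0,0],
  [0,0,0,0,0,0],
  [0,0,0,0,0,0],
], gripper=-1)

```text
clock: 43.6
ee_pos: [0.5647, 0.1246, 0.0968]
ee_rot: [-0.0, 1.0, 0.029, 0.0]
wrist_force: [0.7, -0.3, -0.7]
width: 0.0011
gripper_force: 0.0
```

```bash
python3 - <<'E'
from h import *
s=st();c,im=snap('wrist','w23b');o=np.array([.6315,.1288]);d=np.array([.9983,.0576])
print(proj(c,[[*(o+x*d),.043] for x in(-.015,-.0385,-.058)]).round(1).tolist())
g=cv2.cvtColor(im,cv2.COLOR_RGB2GRAY);m=masks(im)['blue']
for col in(235,258,281):print(col,[(r,int(g[r,col]),int(m[r,col])) for r in range(130,206,3)])
E
```

```text
t 43.6 pos [0.5647 0.1246 0.0968] zax [ 0.  0. -1.] yaw_y -86.63 q6 [0.14 0.41 1.85 0.   0.89 1.65] w 0.0011
[[258.6, 147.0], [258.5, 181.8], [258.4, 208.8]]
235 [(130, 55, 0), (133, 55, 0), (136, 56, 0), (139, 54, 0), (142, 36, 0), (145, 18, 0), (148, 55, 1), (151, 53, 1), (154, 55, 1), (157, 54, 1), (160, 54, 1), (163, 55, 1), (166, 53, 1), (169, 53, 1), (172, 53, 1), (175, 52, 1), (178, 8, 0), (181, 7, 0), (184, 107, 0), (187, 91, 0), (190, 84, 0), (193, 84, 0), (196, 88, 0), (199, 92, 0), (202, 120, 0), (205, 128, 0)]
258 [(130, 60, 0), (133, 60, 0), (136, 59, 0), (139, 59, 0), (142, 19, 0), (145, 19, 0), (148, 54, 1), (151, 54, 1), (154, 55, 1), (157, 55, 1), (160, 54, 1), (163, 54, 1), (166, 55, 1), (169, 54, 1), (172, 53, 1), (175, 52, 1), (178, 12, 0), (181, 8, 0), (184, 110, 0), (187, 83, 0), (190, 83, 0), (193, 85, 0), (196, 89, 0), (199, 90, 0), (202, 122, 0), (205, 127, 0)]
281 [(130, 101, 1), (133, 111, 1), (136, 67, 1), (139, 83, 1), (142, 55, 1), (145, 55, 1), (148, 54, 1), (151, 55, 1), (154, 54, 1), (157, 53, 1), (160, 54, 1), (163, 54, 1), (166, 53, 1), (169, 53, 1), (172, 52, 1), (175, 53, 1), (178, 19, 0), (181, 9, 0), (184, 110, 0), (187, 109, 0), (190, 108, 0), (193, 108, 0), (196, 112, 0), (199, 91, 0), (202, 124, 0), (205, 131, 0)]
```

The rear edge is at row 182.5 across all three columns, so it lies straight, at bay x ≈ −39 mm. I push it home.

Call:
step_arm([
  [0,0,-0.9,0,0,0],
  [0,0,-0.9,0,0,0],
  [0,0,-0.7,0,0,0],
  [0,0,0,0,0,0],
  [0.3,0.017,0,0,0,0],
  [0.3,0.017,0,0,0,0],
  [0.3,0.017,0,0,0,0],
  [0,0,0,0,0,0],
])

```text
clock: 44.32
ee_pos: [0.5854, 0.1259, 0.0485]
ee_rot: [-0.0, 1.0, 0.029, 0.002]
wrist_force: [0.6, -0.2, 1.5]
width: -0.0002
gripper_force: 0.0
```

Call:
step_arm([
  [0.25,0.014,0,0,0,0],
  [0.25,0.014,0,0,0,0],
  [0.25,0.014,0,0,0,0],
  [0.2,0.012,0,0,0,0],
  [0,0,0,0,0,0],
  [0,0,0,0,0,0],
])

```text
clock: 44.82
ee_pos: [0.6021, 0.1267, 0.047]
ee_rot: [-0.0, 1.0, 0.029, 0.001]
wrist_force: [-0.1, -0.4, -0.3]
width: 0.0001
gripper_force: 0.0
```

Call:
step_arm([
  [0.15,0.009,0,0,0,0],
  [0,0,0,0,0,0],
  [0,0,0,0,0,0],
])

```text
clock: 45.07
ee_pos: [0.6045, 0.1269, 0.0468]
ee_rot: [-0.0, 1.0, 0.029, 0.0]
wrist_force: [-0.7, -0.8, 0.2]
width: -0.0004
gripper_force: 0.0
```

Call:
step_arm([
  [0.1,0.006,0,0,0,0],
  [0,0,0,0,0,0],
  [0,0,0,0,0,0],
])

```text
clock: 45.32
ee_pos: [0.6053, 0.1269, 0.0467]
ee_rot: [0.0, 1.0, 0.03, -0.001]
wrist_force: [-3.9, 0.2, 2.3]
width: 0.0002
gripper_force: 1.8
```

Call:
step_arm([
  [0.08,0.005,0,0,0,0],
  [0,0,0,0,0,0],
  [0,0,0,0,0,0],
  [0,0,0,0,0,0],
])

```text
clock: 45.65
ee_pos: [0.6054, 0.1269, 0.0466]
ee_rot: [0.0, 1.0, 0.03, -0.003]
wrist_force: [-5.7, -1.0, 5.3]
width: -0.0004
gripper_force: 3.5
```

Call:
step_arm([
  [0.08,0.005,0,0,0,0],
  [0,0,0,0,0,0],
  [0,0,0,0,0,0],
  [0,0,0,0,0,0],
])

```text
clock: 45.98
ee_pos: [0.6054, 0.1269, 0.0464]
ee_rot: [0.0, 1.0, 0.03, -0.005]
wrist_force: [-9.4, -0.4, 7.9]
width: 0.0005
gripper_force: 5.0
```

Call:
step_arm([
  [-0.4,-0.02,0,0,0,0],
  [-0.4,-0.02,0,0,0,0],
  [0,0,1,0,0,0],
  [0,0,1,0,0,0],
  [0,0,1,0,0,0],
  [0,0,1,0,0,-0.75],
  [0,0,0.2,0,0,0],
  [0,0,0,0,0,0],
  [0,0,0,0,0,0],
])

```text
clock: 46.73
ee_pos: [0.5933, 0.1263, 0.1304]
ee_rot: [-0.0, 1.0, 0.0, 0.0]
wrist_force: [-1.2, -1.4, 0.1]
width: 0.0
gripper_force: 0.0
```

```bash
python3 - <<'E'
from m import *
snap('scene','s24');s=st();c,im=snap('wrist','w24');st()
g=cv2.cvtColor(im,cv2.COLOR_RGB2GRAY);e=proj(c,[[.6005,.127,.025],[.6005,.127,.011]]);print(e)
x,y=e[1].astype(int);w=14
t=g[y-w:y+w+6,x-w:x+w+1]
print(t[::2,::2])
o=np.array([.6315,.1288]);d=np.array([.9983,.0576]);print(proj(c,[*(o-.015*d),.043]))
for col in(x-20,x,x+20):print(col,[(r,int(g[r,col])) for r in range(y-40,y-8,2)])
E
```

```text
t 46.78 pos [0.5926 0.1262 0.1296] zax [-0.002 -0.    -1.   ] yaw_y -90.01 q6 [ 0.14  0.41  1.76 -0.    0.97  1.71] w -0.0
t 46.83 pos [0.5923 0.1262 0.1291] zax [-0.003 -0.    -1.   ] yaw_y -90.02 q6 [0.14 0.41 1.76 0.   0.97 1.71] w 0.0001
[[257.45400782 191.78809911]
 [257.39120013 188.0311522 ]]
[[ 38  34  30  31  31  24  23  20  18  13  14   8  10   9   8]
 [  9  10   7   8  10   9   9   9   7   7   9   8   6   8   6]
 [ 19  35  28  30  44  41  66  60  67  69  89  90 100 100 113]
 [100  98  89  89  76  70  71  83  78  70  87 107 120 120 120]
 [ 93  92  88  73  71 116 127 123 127 118 100  72  88 104 115]
 [ 88  87  70  74 122 130 130 127 127 124 127 109  64  77  98]
 [ 84  73  67 121 126 127 127 128 127 125 124 124  80  63  82]
 [ 79  67  63 126 124 126 125 127 129 125 123 123  56  67  73]
 [ 78  68  58  74 121 124 126 129 129 126 121 104  47  66  69]
 [ 78  68  61  49  84 123 125 128 130 127 107  56  48  66  69]
 [ 77  67  64  50  51  66 100 107 108  89  53  50  55  67  70]
 [ 76  68  69  55  50  50  53  55  55  52  49  51  71  70  78]
 [ 77  75  72  73  58  51  51  52  51  52  
[... 155 characters left out ...]
  83  84  83  81  78  78  78  79  81  81  82  83  82]
 [ 81  81  81  81  82  81  84  81  79  81  80  81  80  81  80]]
[[256.41707865 178.24359196]]
237 [(148, 163), (150, 169), (152, 170), (154, 170), (156, 108), (158, 51), (160, 52), (162, 52), (164, 50), (166, 50), (168, 50), (170, 51), (172, 51), (174, 43), (176, 6), (178, 6)]
257 [(148, 168), (150, 168), (152, 170), (154, 149), (156, 51), (158, 52), (160, 50), (162, 50), (164, 51), (166, 51), (168, 51), (170, 51), (172, 51), (174, 20), (176, 9), (178, 60)]
277 [(148, 170), (150, 169), (152, 169), (154, 74), (156, 50), (158, 50), (160, 50), (162, 50), (164, 51), (166, 51), (168, 51), (170, 50), (172, 37), (174, 10), (176, 19), (178, 113)]
```

The blue panel is home: x stays at 0.6054 with the force rising to 9 N, and its rear edge is where it should be. The empty blue hole is at (0.6006, 0.127). Now I fetch the parked pin.

Call:
step_arm([
  [-0.14,-0.95,0,0,0,0],
  [-0.14,-0.95,0,0,0,0],
  [-0.14,-0.95,0,0,0,0],
  [-0.14,-0.95,0,0,0,0],
  [-0.14,-0.95,0,0,0,0],
  [-0.14,-0.95,0,0,0,0],
  [-0.14,-0.95,0,0,0,0],
  [-0.14,-0.95,0,0,0,0],
])

```text
clock: 47.5
ee_pos: [0.5697, -0.0264, 0.129]
ee_rot: [-0.0, 1.0, -0.0, -0.001]
wrist_force: [-0.0, -0.8, -0.3]
width: -0.0001
gripper_force: 0.0
```

Call:
step_arm([
  [-0.14,-0.95,0,0,0,0],
  [-0.14,-0.95,0,0,0,0],
  [-0.14,-0.95,0,0,0,0],
  [-0.14,-0.95,0,0,0,0],
  [-0.14,-0.95,0,0,0,0],
  [-0.14,-0.95,0,0,0,0],
  [-0.14,-0.95,0,0,0,0],
  [-0.14,-0.95,0,0,0,0],
], gripper=1)

```text
clock: 48.17
ee_pos: [0.5474, -0.1781, 0.129]
ee_rot: [-0.001, 1.0, -0.0, -0.001]
wrist_force: [0.2, -0.1, -0.2]
width: 0.0853
gripper_force: 0.0
```

Call:
step_arm([
  [-0.14,-0.95,0,0,0,0],
  [-0.14,-0.95,0,0,0,0],
  [-0.14,-0.95,0,0,0,0],
  [-0.14,-0.95,0,0,0,0],
  [-0.14,-0.95,0,0,0,0],
  [-0.14,-0.95,0,0,0,0],
  [-0.14,-0.95,0,0,0,0],
  [-0.14,-0.95,0,0,0,0],
  [0,0,0,0,0,0],
  [0,0,0,0,0,0],
])

```text
clock: 49.0
ee_pos: [0.5253, -0.3298, 0.1292]
ee_rot: [-0.001, 1.0, -0.001, -0.001]
wrist_force: [0.1, 0.3, -0.8]
width: 0.0855
gripper_force: 0.0
```

```bash
python3 - <<'E'
from m import *
snap('scene');s=st();c,im=snap('wrist','w25');e=proj(c,[.5232,-.3465,.07])[0];print(e);q=circ(im,e,20,36);print(q,plane(c,q[:2],.07))
E
```

```text
t 49.05 pos [ 0.5254 -0.3289  0.1293] zax [-0.002  0.002 -1.   ] yaw_y -90.1 q6 [-0.63  0.43  1.73  0.    0.99  0.94] w 0.0852
[282.78189792 220.54309708]
[285.5375 229.9125  17.75  ] [[ 0.51578234 -0.34873163  0.07      ]]
```

Call:
step_arm([
  [-0.1,-0.44,0,0,0,0],
  [0,-0.44,0,0,0,0],
  [0,0,0,0,0,0],
  [0,0,0,0,0,0],
  [0,0,0,0,0,0],
])

```text
clock: 49.52
ee_pos: [0.5244, -0.3472, 0.1309]
ee_rot: [-0.0, 1.0, -0.001, 0.0]
wrist_force: [0.5, -0.2, 0.6]
width: 0.0852
gripper_force: 0.0
```

```bash
python3 - <<'E'
from m import *
snap('scene');s=st();c,im=snap('wrist','w26');e=proj(c,[.5232,-.3465,.07])[0];print(e)
for rr in(18,20,22):
    q=circ(im,e,rr,34);print(q,plane(c,q[:2],.07) if q is not None else '')
g=cv2.cvtColor(im,cv2.COLOR_RGB2GRAY);x,y=e.astype(int);print(g[y-36:y+40:4,x-36:x+37:4])
E
```

```text
t 49.57 pos [ 0.5243 -0.347   0.1309] zax [-0.  0. -1.] yaw_y -90.05 q6 [-0.65  0.44  1.71  0.    0.99  0.92] w 0.0854
[258.04045671 218.5567863 ]
[268.4125 226.5375  19.8625] [[ 0.5168617  -0.35425786  0.07      ]]
[268.4125 226.5375  20.075 ] [[ 0.5168617  -0.35425786  0.07      ]]
[268.4125 226.5375  20.075 ] [[ 0.5168617  -0.35425786  0.07      ]]
[[103 100  20  18  18  19  22  20  21  21  20  20  26  26  26 129 129 128
  135]
 [102  97  80  20  20  20  19  21  22  20  21  20  20  27  26 124 132 132
  127]
 [100  98  96  22  20  21  19  18  18  35  27  17  20  21  26 125 131 128
  125]
 [102  99  94  21  21  19  19  21  44  47  44  69  15  20  19  61  99 101
  100]
 [103  98 101  20  21  18  17  29  45  47  47  44  16  21  20  29  95 103
  110]
 [104 101 105  81  20  19  37  46  66  71  66  50  43  18  19  20  98 100
  101]
 [100  93 100  96  20  21  59  73  70  70  73  74  71  34  18  20  98  98
  104]
 [173 166  99  99  20  45  71  72  74  71  74  71  73  54  21  18  97 101
  181]
 [176 176 172  99  21  71  74  70  72  73  74  75  72  71  20  22  58 178
  180]
 [184 177 178 180 145  71  72  71  68  73  72  74  70  70  18  20  37 173
  178]
 [184 181 178 176 173  71  69  73  72  74  73  72  72  69  20  19  19 180
  181]
 [178 177 177 177 178  28  71  68  74  73  74  70  69  48  19  21  18 182
  177]
 [174 173 178 177 176  39  43  70  73  72  72  70  53  20  18  20  19 177
  179]
 [177 178 182 178 134  85  20  26  51  70  54  30  21  19  18  20  38 109
  182]
 [183 181 183 177  99  96  20  19  18  20  21  18  18  28  39  40  38  54
  178]
 [179 184 180  94  99  96  19  21  21  18  63 173 177 172  28  37  38  37
  179]
 [177 179 100 100 102  97  19  19  21  16  16 129 133  19  11  30  44  36
  179]
 [110  99  98  97  98  95  76  20  21  18  11  14  13  12  10  30  38  35
  177]
 [121 121  99 100  96 155 178  20  23  26  24  13  12  11  31  39  40  35
  117]]
```

The grey head disc spans columns 240–276 and rows 201–235, centre (258,218), as expected (the Hough result was misled by shadows). I grip this pin more firmly.

Call:
step_arm([
  [-0.05,0.03,-0.7,0,0,0],
  [0,0,-0.7,0,0,0],
  [0,0,-0.7,0,0,0],
  [0,0,-0.7,0,0,0],
  [0,0,-0.75,0,0,0],
  [0,0,0,0,0,0],
  [0,0,0,0,0,0],
])

```text
clock: 50.2
ee_pos: [0.522, -0.3455, 0.0577]
ee_rot: [-0.001, 1.0, -0.0, -0.002]
wrist_force: [0.2, -0.2, -0.6]
width: 0.0857
gripper_force: 0.0
```

Call:
step_arm([
  [0,0,0,0,0,0],
  [0,0,0,0,0,0],
  [0,0,0,0,0,0],
  [0,0,0,0,0,0],
  [0,0,0,0,0,0],
  [0,0,0,0,0,0],
  [0,0,0,0,0,0],
], gripper=-1, force=90)

```text
clock: 50.78
ee_pos: [0.524, -0.3472, 0.061]
ee_rot: [0.001, 1.0, -0.0, 0.001]
wrist_force: [-0.5, -0.2, 5.3]
width: 0.0253
gripper_force: 88.1
```

Call:
step_arm([
  [0,0,0.3,0,0,0],
  [0,0,0.6,0,0,0],
  [0,0,1,0,0,0],
  [0,0,1,0,0,0],
  [0,0,1,0,0,0],
  [0,0,1,0,0,0],
  [0,0,0.6,0,0,0],
  [0,0,0,0,0,0],
  [0,0,0,0,0,0],
])

```text
clock: 51.53
ee_pos: [0.5234, -0.3466, 0.1705]
ee_rot: [0.0, 1.0, -0.001, 0.0]
wrist_force: [0.2, 0.4, -2.0]
width: 0.0251
gripper_force: 89.0
```

```bash
python3 - <<'E'
from m import *
snap('scene');s=st();p=s['ee_pos'];c,im=snap('wrist','w27');a=np.linspace(0,2*np.pi,60)
hsv=cv2.cvtColor(im,cv2.COLOR_RGB2HSV);g=cv2.cvtColor(im,cv2.COLOR_RGB2GRAY)
print(g[196:300:3,240:280:3])
for t in(-4,0,4,8):
    T=np.radians(t);ax=np.array([-np.sin(T),0,-np.cos(T)]);e=np.array([np.cos(T),0,-np.sin(T)]);top=p+[0,0,.009]
    f=top+.07*ax+.008*(np.cos(a)[:,None]*e+np.sin(a)[:,None]*np.array([0,1,0]));print(t,proj(c,f).min(0).round(1),proj(c,f).max(0).round(1))
E
```

```text
t 51.58 pos [ 0.5226 -0.346   0.1691] zax [-0.001  0.001 -1.   ] yaw_y -90.06 q6 [-0.65  0.39  1.69  0.    1.06  0.92] w 0.025
[[ 47  22  19  19  20  19  17  17  19  19  20  20  22  21]
 [ 96  23  21  20  22  22  22  22  21  22  21  20  23  22]
 [159  21  22  22  19  22  23  24  23  21  20  21  23  22]
 [188  22  21  23  20  19  20  22  25  24  22  21  21  22]
 [186  78  21  22  20  22  30  22  23  22  23  20  22  20]
 [188 171  21  23  42  48  50  50  47  24  21  20  20  22]
 [188 174  21  30  48  47  50  50  49  46  22  21  19  22]
 [187 106  31  43  48  49  51  50  50  47  21  23  20  25]
 [108 109  42  45  48  48  51  50  48  48  22  27  35  42]
 [104 108  86  47  49  50  50  50  48  48 116  49  43  40]
 [103 105  98  47  49  50  50  49  48  48 146 180  25  38]
 [109 106  88  47  48  49  50  50  49  48 132  74  13   6]
 [111 107  60  50  49  48  48  51  49  48  33  14  13   4]
 [107  73  47  47  50  50  51  50  52  48  41  14  24   6]
 [ 46  48  49  51  50  49  51  51  52  51  48  48  33   3]
 [ 47  48  48  52  56  56  52  55  55  52  53  48  46   6]
 [ 51  56  72  78  77  83  76
[... 513 characters left out ...]
72  76  78  78  78  78  78  77  76  76  76  74]
 [ 76  76  73  78  79  78  76  78  77  77  75  75  75  73]
 [ 78  72  75  78  79  78  77  77  77  76  74  76  73  71]
 [ 77  73  77  79  79  77  79  78  76  75  74  74  74  37]
 [ 72  76  77  78  79  77  78  77  76  75  75  72  55  45]
 [178  75  77  78  76  78  77  76  75  76  67  50  49  46]
 [183 188 192 140  97  75  75 101  62  51  50  51  49  45]
 [187 195 196 196 194 195 195 194  43  59 100 149 194 194]
 [188 195 195 195 194 193 194 194 195 195 195 195 194 194]
 [196 194 194 195 195 195 194 194 194 195 194 195 195 194]]
-4 [247.9 200.6] [269.7 220.7]
0 [248.  206.7] [269.6 227. ]
4 [248.1 212.8] [269.5 233.4]
8 [248.1 219.1] [269.5 239.9]
```

The foot rim is at row 209 against 206.7 for an upright pin, a tilt of about 1.5°. I trim that and carry the pin to the blue hole.

Call:
step_arm([
  [0.156,0.947,0,0,-0.3,0],
  [0.156,0.947,0,0,0,0],
  [0.156,0.947,0,0,0,0],
  [0.156,0.947,0,0,0,0],
  [0.156,0.947,0,0,0,0],
  [0.156,0.947,0,0,0,0],
  [0.156,0.947,0,0,0,0],
  [0.156,0.947,0,0,0,0],
])

```text
clock: 52.3
ee_pos: [0.5469, -0.1935, 0.1677]
ee_rot: [-0.001, 1.0, -0.001, 0.01]
wrist_force: [0.3, 0.5, -2.3]
width: 0.0247
gripper_force: 89.0
```

Call:
step_arm([
  [0.156,0.947,0,0,0,0],
  [0.156,0.947,0,0,0,0],
  [0.156,0.947,0,0,0,0],
  [0.156,0.947,0,0,0,0],
  [0.156,0.947,0,0,0,0],
  [0.156,0.947,0,0,0,0],
  [0.156,0.947,0,0,0,0],
  [0.156,0.947,0,0,0,0],
])

```text
clock: 52.97
ee_pos: [0.5718, -0.0424, 0.1678]
ee_rot: [-0.0, 1.0, -0.001, 0.01]
wrist_force: [0.7, -0.5, -1.9]
width: 0.0254
gripper_force: 89.0
```

Call:
step_arm([
  [0.156,0.947,0,0,0,0],
  [0.156,0.947,0,0,0,0],
  [0.156,0.947,0,0,0,0],
  [0.156,0.947,0,0,0,0],
  [0.156,0.947,0,0,0,0],
  [0.156,0.947,0,0,0,0],
  [0.156,0.947,0,0,0,0],
  [0.156,0.947,0,0,0,0],
  [0,0,0,0,0,0],
  [0,0,0,0,0,0],
])

```text
clock: 53.8
ee_pos: [0.5969, 0.1086, 0.1679]
ee_rot: [0.0, 1.0, 0.001, 0.01]
wrist_force: [0.3, -0.6, -2.0]
width: 0.0253
gripper_force: 89.1
```

Call:
step_arm([
  [0,0,-0.8,0,0,0],
  [0,0,-0.8,0,0,0],
  [0,0,-0.8,0,0,0],
  [0,0,0,0,0,0],
  [0,0,0,0,0,0],
  [0,0,0,0,0,0],
  [0,0,0,0,0,0],
])

```text
clock: 54.38
ee_pos: [0.5991, 0.1076, 0.123]
ee_rot: [-0.0, 1.0, -0.001, 0.013]
wrist_force: [-0.0, 0.4, -2.4]
width: 0.0253
gripper_force: 89.0
```

```bash
python3 - <<'E'
from m import *
for i in range(4): snap('scene')
s=st();p=s['ee_pos'];c,im=snap('wrist','w28')
g=cv2.cvtColor(im,cv2.COLOR_RGB2GRAY);e=proj(c,[[.6006,.127,.022],[.6006,.127,.011],[.6006,.127,0]]);print(e)
print('rows 186..')
for r in range(186,224,2):print(r,g[r,240:280:2])
h=p+[0,0,-.061];print(proj(c,[h+[.008,0,0],h]))
E
```

```text
t 54.58 pos [0.5988 0.108  0.1229] zax [ 0.026  0.    -1.   ] yaw_y -90.06 q6 [ 0.11  0.41  1.78 -0.    0.93  1.68] w 0.025
[[236.87359436 202.47830303]
 [237.72267083 199.3273571 ]
 [238.50091571 196.43893078]]
rows 186..
186 [ 53  53  53  52  53  53  53  53  53  53  52  52  52  36  11   8  53  52
  75 164]
188 [ 51  53  53  53  53  52  52  52  53  51  52  53  52  42   8   9  53  52
  71 159]
190 [ 45  46  46  46  46  45  46  46  46  46  46  46  53  47   7   9  53  53
  67 163]
192 [ 31  29  26  27  24  24  25  19  17  13  15   9   9   4   8   7  51  53
  66 168]
194 [  7   4   4   5   7   6   5   7   4   4   4   5   4   6   5   9  39  40
  57 170]
196 [ 22  20  43  30  21  45  43  61  60  62  63  68  67  32  34  39  40  39
  43 130]
198 [134 131 130 122  69  78  83  85  84  85  84  84  84  38  40  39  37  40
  44 125]
200 [134 131 128 127  68  72  84  84  83  84  84  84  83  46  39  40  39  39
  44 119]
202 [135 133 127 108  63  70  83  82  83  83  83  84  83  48  38  39  39  39
  40 110]
204 [135 132 103  52  65  70  82  82  81  82  82  82  81  55  39  39  38  39
  40 114]
206 [ 84  72  54  52  72  71  80  81  80  80  81  81  83  56  38  39  40  39
  39 115]
208 [ 55  53  52  66  75  75  83  83  82  78  81  85  83  55  39  38  40  40
  38 109]
210 [ 54  54  62  78  77  83  76  65  62  63  62  62  74  69  39  38  39  40
  38 104]
212 [ 67  77  81  80  84  83  58  58  60  63  63  61  61  58  39  38  39  39
  40 106]
214 [81 82 82 87 86 58 59 60 61 64 63 62 61 60 46 38 39 39 38 90]
216 [82 83 85 87 81 57 59 59 63 64 63 63 60 60 56 39 38 39 38 87]
218 [ 83  83  84  84  73  58  60  60  63  64  63  61  60  60  57  39  37  40
  38 104]
220 [ 83  82  83  84  60  59  60  60  62  63  62  62  61  60  58  37  38  40
  38 111]
222 [83 84 83 82 57 58 61 61 63 64 63 61 61 60 58 41 39 38 38 97]
[[258.75576175 208.67201618]
 [258.74009454 219.01405806]]
```

I sent one row too few, so y is 19 mm short. I add it and check again.

Call:
step_arm([
  [0.05,0.48,0,0,0,0],
  [0.05,0.48,0,0,0,0],
  [0,0,0,0,0,0],
  [0,0,0,0,0,0],
  [0,0,0,0,0,0],
  [0,0,0,0,0,0],
])

```text
clock: 55.13
ee_pos: [0.6, 0.1272, 0.1217]
ee_rot: [0.0, 1.0, -0.0, 0.012]
wrist_force: [0.3, 0.4, -2.2]
width: 0.0252
gripper_force: 89.1
```

```bash
python3 - <<'E'
from m import *
for i in range(3): snap('scene')
s=st();p=s['ee_pos'];c,im=snap('wrist','w29')
g=cv2.cvtColor(im,cv2.COLOR_RGB2GRAY);e=proj(c,[[.6006,.127,.022],[.6006,.127,.011],[.6006,.127,0]]);print(e)
for r in range(190,224,2):print(r,g[r,236:282:2])
h=p+[0,0,-.061];print(proj(c,[h+[.008,0,0],h]))
E
```

```text
t 55.28 pos [0.6001 0.1269 0.1218] zax [ 0.024 -0.    -1.   ] yaw_y -90.07 q6 [ 0.14  0.42  1.77 -0.    0.93  1.71] w 0.0251
[[258.27807433 203.97598   ]
 [258.19341065 200.72736629]
 [258.11582851 197.75013181]]
190 [ 8 51 39 40 39 40 40 39 39 40 40 40 40 42 51 52 53 52 52 52 52 53 52]
192 [ 7 40 40 39 38 39 40 39 39 40 39 39 38 39 40 39 39 40 52 52 54 52 51]
194 [ 6 36 39 40 39 39 39 39 38 34 33 29 31 27 28 25 25 24 24 24 18 19 12]
196 [ 4  9 14 14  8  8  6  4  8  4  7  6  4  7  6  3  5  4  3  7  6  7  8]
198 [ 6  5  6  4  5  5  8  4  4  6  8 20 26 42 42 47 34 38 61 61 63 63 88]
200 [ 60  62  64  63  67  56  60 115 117 130 132 134 134 129 128 128  81  68
  80  84  85  84  83]
202 [ 84  83  83  82  80  69  59 113 127 129 131 134 135 132 125 120  49  69
  73  82  84  83  83]
204 [ 81  83  83  83  81  69  56  54 118 128 131 134 137 132 122  66  49  69
  72  82  81  81  81]
206 [ 82  82  83  83  80  69  58  51  56 100 121 130 132 107  69  50  52  69
  71  81  81  81  81]
208 [80 81 80 81 80 69 68 51 52 54 57 59 58 56 52 52 62 73 72 80 81 80 80]
210 [79 77 80 79 79 73 74 66 54 57 61 63 63 60 57 56 76 75 82 83 84 83 83]
212 [80 81 81 83 82 83 75 76 58 59 61 63 63 60 60 65 78 80 85 85 84 85 86]
214 [83 85 85 84 84 86 82 58 59 60 61 63 60 62 60 59 72 87 87 88 87 87 88]
216 [87 87 86 87 87 87 83 56 60 60 61 63 62 61 60 60 61 88 89 88 88 88 87]
218 [88 88 86 86 87 87 74 57 59 59 62 63 62 61 60 59 58 84 84 85 85 85 86]
220 [84 85 84 84 84 84 63 57 60 59 62 64 62 62 61 60 59 83 84 83 84 84 84]
222 [82 83 83 81 81 82 56 58 60 59 63 63 63 63 61 60 58 78 83 84 84 83 83]
[[258.73939094 208.52084224]
 [258.72568711 218.86066295]]
```

Foot (columns 248–269) and hole (248–270) agree in y. In x the foot is about 2 mm short, so I shift +2 mm and lower slowly.

Call:
step_arm([
  [0.1,0,-0.4,0,0,0],
  [0,0,-0.4,0,0,0],
  [0,0,-0.4,0,0,0],
  [0,0,-0.4,0,0,0],
  [0,0,0,0,0,0],
  [0,0,0,0,0,0],
  [0,0,0,0,0,0],
])

```text
clock: 55.92
ee_pos: [0.602, 0.1271, 0.0894]
ee_rot: [0.0, 1.0, -0.001, 0.012]
wrist_force: [0.2, 0.1, -0.8]
width: 0.0253
gripper_force: 89.4
```

Call:
step_arm([
  [0,0,-0.15,0,0,0],
  [0,0,0,0,0,0],
  [0,0,0,0,0,0],
])

```text
clock: 56.17
ee_pos: [0.6023, 0.1272, 0.087]
ee_rot: [-0.0, 1.0, -0.0, 0.012]
wrist_force: [-0.8, -1.1, -2.3]
width: 0.0253
gripper_force: 89.4
```

Call:
step_arm([
  [0,0,-0.15,0,0,0],
  [0,0,0,0,0,0],
  [0,0,0,0,0,0],
])

```text
clock: 56.42
ee_pos: [0.6021, 0.1271, 0.0837]
ee_rot: [0.0, 1.0, -0.0, 0.012]
wrist_force: [-1.1, -0.9, -1.8]
width: 0.0251
gripper_force: 89.4
```

Call:
step_arm([
  [0,0,-0.15,0,0,0],
  [0,0,0,0,0,0],
  [0,0,0,0,0,0],
])

```text
clock: 56.67
ee_pos: [0.602, 0.1271, 0.0806]
ee_rot: [0.0, 1.0, -0.001, 0.012]
wrist_force: [-0.2, -0.2, -2.5]
width: 0.0252
gripper_force: 89.4
```

Call:
step_arm([
  [0,0,-0.15,0,0,0],
  [0,0,0,0,0,0],
  [0,0,0,0,0,0],
])

```text
clock: 56.92
ee_pos: [0.602, 0.1271, 0.0776]
ee_rot: [0.0, 1.0, -0.001, 0.012]
wrist_force: [-0.6, 0.2, -2.3]
width: 0.0253
gripper_force: 89.4
```

The foot is about 8 mm inside the hole with no contact force. I continue down and release.

Call:
step_arm([
  [0,0,-0.2,0,0,0],
  [0,0,-0.2,0,0,0],
  [0,0,-0.2,0,0,0],
  [0,0,0,0,0,0],
  [0,0,0,0,0,0],
])

```text
clock: 57.33
ee_pos: [0.602, 0.1272, 0.0653]
ee_rot: [-0.0, 1.0, -0.001, 0.012]
wrist_force: [0.2, -0.3, -1.5]
width: 0.0253
gripper_force: 89.4
```

Call:
step_arm([
  [0,0,-0.12,0,0,0],
  [0,0,0,0,0,0],
  [0,0,0,0,0,0],
])

```text
clock: 57.58
ee_pos: [0.6021, 0.1272, 0.0633]
ee_rot: [-0.0, 1.0, -0.001, 0.012]
wrist_force: [-0.7, 0.9, -1.2]
width: 0.0251
gripper_force: 89.4
```

Call:
step_arm([
  [0,0,0,0,0,0],
  [0,0,0,0,0,0],
  [0,0,0,0,0,0],
  [0,0,0,0,0,0],
  [0,0,0,0,0,0],
  [0,0,0.5,0,0,0],
  [0,0,1,0,0,0],
  [0,0,1,0,0,0],
  [0,0,1,0,0,0],
  [0,0,1,0,0,0],
], gripper=1)

```text
clock: 58.42
ee_pos: [0.6023, 0.1272, 0.1552]
ee_rot: [-0.0, 1.0, -0.001, 0.012]
wrist_force: [0.2, -0.6, 0.1]
width: 0.0856
gripper_force: 0.0
```

Call:
step_arm([
  [-1,0,1,0,0.3,0],
  [-1,0,1,0,0,0],
  [-1,-0.4,1,0,0,0],
  [-1,-0.4,0,0,0,0],
  [-1,-0.4,0,0,0,0],
  [-1,-0.4,0,0,0,0],
  [-1,-0.4,0,0,0,0],
  [-1,-0.4,0,0,0,0],
  [-1,-0.4,0,0,0,0],
  [0,0,0,0,0,0],
])

```text
clock: 59.25
ee_pos: [0.4183, 0.0703, 0.2133]
ee_rot: [0.0, 1.0, -0.001, -0.002]
wrist_force: [-1.1, 0.7, -0.6]
width: 0.0856
gripper_force: 0.0
```

```bash
python3 - <<'E'
from m import *
snap('scene');s=st();c,im=snap('wrist','w30');ct,it=snap('top','t30');cs,si=snap('scene','s30')
for n,h in(('blue',(.6006,.127)),('red',(.5915,.002)),('yellow',(.589,-.1085))):
    e=proj(c,[*h,.07])[0];q=circ(im,e,265*.014/(s['ee_pos'][2]+.05),22);print(n,e.round(1),q,plane(c,q[:2],.07) if q is not None else '')
    # scene: lowest-saturation grey head/shank extents
    hs=cv2.cvtColor(si,cv2.COLOR_RGB2HSV)[:,:,1];u=proj(cs,[*h,.07])[0].astype(int)
    m=(hs[u[1]-10:u[1]+18,u[0]-12:u[0]+13]<50);print('scene',u,[(int(u[1]-10+i),(np.flatnonzero(r)[[0,-1]]+u[0]-12).tolist() if r.any() else None) for i,r in enumerate(m)][::3])
g=cv2.cvtColor(im,cv2.COLOR_RGB2GRAY)
for n,o,a in(('red',(.6222,0),-4),('blue',(.6315,.1288),3.3)):
    d=np.array([np.cos(np.radians(a)),np.sin(np.radians(a))]);nn=np.array([-d[1],d[0]])
    for y in(-.018,.018):
        L=np.arange(-.04,.001,.0015);P=proj(c,[[*(np.array(o)+x*d+y*nn),.043] for x in L]).round().astype(int)
        print(n,y,[(round(x*1000,1),int(g[p[1],p[0]])) for x,p in zip(L,P)])
b=cv2.imread('pics/t6.png')[:,:,::-1].astype(int);D=np.abs(b-it.astype(int)).sum(2)
for nm,(x,y) in dict(bottle=(168,138),cast=(152,180),bowl=(359,130),green=(323,260),turq=(217,230),rack=(375,202)).items():print(nm,int((D[y-14:y+15,x-14:x+15]>90).sum()))
E
```

```text
t 59.3 pos [0.4207 0.0708 0.2139] zax [ 0.  0. -1.] yaw_y -90.1 q6 [ 0.06 -0.05  2.11  0.    1.08  1.64] w 0.085Traceback (most recent call last):
  File "<stdin>", line 4, in <module>
  File "m.py", line 4, in circ
    x,y=map(int,p);g=cv2.cvtColor(im,cv2.COLOR_RGB2GRAY)[y-w:y+w,x-w:x+w];g=cv2.resize(g,None,fx=4,fy=4,interpolation=cv2.INTER_CUBIC)
                                                                            ~~~~~~~~~~^^^^^^^^^^^^^^^^^^^^^^^^^^^^^^^^^^^^^^^^^^^^^^^^
cv2.error: OpenCV(4.12.0) /io/opencv/modules/imgproc/src/resize.cpp:4208: error: (-215:Assertion failed) !ssize.empty() in function 'resize'
```

The bays are out of view from here, so I move forward a little and repeat the check.

Call:
step_arm([
  [0.9,0,0.3,0,0,0],
  [0.9,0,0.3,0,0,0],
  [0.9,0,0.3,0,0,0],
  [0.9,0,0.3,0,0,0],
  [0.9,-0.1,0.3,0,0,0],
  [0.9,-0.1,0.3,0,0,0],
  [0,0,0,0,0,0],
  [0,0,0,0,0,0],
  [0,0,0,0,0,0],
])

```text
clock: 60.2
ee_pos: [0.5296, 0.0674, 0.2487]
ee_rot: [-0.0, 1.0, -0.0, -0.001]
wrist_force: [-0.6, -0.9, -0.4]
width: 0.0853
gripper_force: 0.0
```

```bash
cat > fin.py <<'E'
from m import *
snap('scene');s=st();c,im=snap('wrist','w30');ct,it=snap('top','t30');cs,si=snap('scene','s30')
for n,h in(('blue',(.6006,.127)),('red',(.5915,.002)),('yellow',(.589,-.1085))):
    e=proj(c,[*h,.07])[0];q=circ(im,e,265*.014/(s['ee_pos'][2]+.05),22) if 24<e[0]<488 else None;print(n,e.round(1),q,plane(c,q[:2],.07) if q is not None else '')
    hs=cv2.cvtColor(si,cv2.COLOR_RGB2HSV)[:,:,1];u=proj(cs,[*h,.07])[0].astype(int)
    m=(hs[u[1]-6:u[1]+18,u[0]-12:u[0]+13]<50);print('scene',u,[(int(u[1]-6+i),(np.flatnonzero(r)[[0,-1]]+u[0]-12).tolist() if r.any() else None) for i,r in enumerate(m)][::3])
g=cv2.cvtColor(im,cv2.COLOR_RGB2GRAY)
for n,o,a in(('red',(.6222,0),-4),('blue',(.6315,.1288),3.3)):
    d=np.array([np.cos(np.radians(a)),np.sin(np.radians(a))]);nn=np.array([-d[1],d[0]])
    for y in(-.018,.018):
        L=np.arange(-.03,.001,.002);P=proj(c,[[*(np.array(o)+x*d+y*nn),.043] for x in L]).round().astype(int)
        print(n,y,[(int(round(x*1000)),int(g[p[1],p[0]])) for x,p in zip(L,P)])
b=cv2.imread('pics/t6.png')[:,:,::-1].astype(int);D=np.abs(b-it.astype(int)).sum(2)
for nm,(x,y) in dict(bottle=(168,138),cast=(152,180),bowl=(359,130),green=(323,260),turq=(217,230),rack=(375,202)).items():print(nm,int((D[y-14:y+15,x-14:x+15]>90).sum()))
E
python3 fin.py
```

```text
t 60.25 pos [0.5292 0.0674 0.2486] zax [-0.002  0.    -1.   ] yaw_y -90.04 q6 [0.04 0.13 1.85 0.   1.16 1.62] w 0.0853
blue [203.4 118.3] [203.2875 116.7875  12.375 ] [[0.60217645 0.12701944 0.07      ]]
scene [319 213] [(207, [307, 331]), (210, [307, 331]), (213, [307, 331]), (216, [314, 331]), (219, [315, 331]), (222, [314, 326]), (225, [308, 327]), (228, [308, 331])]
red [317.3 126.9] [317.6625 127.0375  11.9625] [[0.5913071  0.00156677 0.07      ]]
scene [267 216] [(210, [255, 279]), (213, [255, 279]), (216, [255, 272]), (219, [262, 271]), (222, [263, 270]), (225, [264, 269]), (228, [264, 269]), (231, None)]
yellow [418.2 128.8] [419.0375 129.7875  13.4625] [[ 0.58789287 -0.10961109  0.07      ]]
scene [220 221] [(215, [208, 232]), (218, [208, 232]), (221, [208, 225]), (224, [215, 225]), (227, [217, 224]), (230, [219, 224]), (233, [220, 225]), (236, None)]
red -0.018 [(-30, 164), (-28, 162), (-26, 164), (-24, 160), (-22, 157), (-20, 152), (-18, 148), (-16, 126), (-14, 18), (-12, 38), (-10, 81), (-8, 82), (-6, 82), (-4, 82), (-2, 82), (0, 40)]
red 0.018 [(-30, 140), (-28, 85), (-26, 109), (-24, 154), (-22, 159), (-20, 155), (-18, 131), (-16, 16), (-14, 17), (-12, 25), (-10, 87), (-8, 86), (-6, 86), (-4, 85), (-2, 82), (0, 40)]
blue -0.018 [(-30, 146), (-28, 147), (-26, 151), (-24, 151), (-22, 67), (-20, 30), (-18, 48), (-16, 86), (-14, 85), (-12, 86), (-10, 84), (-8, 84), (-6, 85), (-4, 84), (-2, 83), (0, 69)]
blue 0.018 [(-30, 164), (-28, 156), (-26, 155), (-24, 158), (-22, 152), (-20, 19), (-18, 28), (-16, 14), (-14, 21), (-12, 22), (-10, 30), (-8, 16), (-6, 18), (-4, 20), (-2, 16), (0, 16)]
bottle 0
cast 0
bowl 0
green 255
turq 673
rack 335
```

The red panel's rear edge is at −15 mm, as wanted. The blue panel's edge now reads about −21 mm and its left border looks shifted. I map that bay in bay coordinates, for now and for the earlier frames.

```bash
cat > grid.py <<'E'
from m import *
def grid(c,im,o,a,xs,ys,z=.043):
    d=np.array([np.cos(np.radians(a)),np.sin(np.radians(a))]);nn=np.array([-d[1],d[0]]);hs=cv2.cvtColor(im,cv2.COLOR_RGB2HSV).astype(int)
    for y in ys:
        P=proj(c,[[*(np.array(o)+x*d+y*nn),z] for x in xs]).round().astype(int);t=''
        for u,v in P:
            if not(0<=u<512 and 0<=v<384):t+='?';continue
            H,S,V=hs[v,u];t+=('k' if V<45 else 'B' if S>120 and 100<H<130 else 'b' if S>45 and 95<H<130 else 'R' if S>120 and (H<8 or H>170) else 'o' if S>70 and H<25 else 'g' if S<45 and V<170 else 'w' if S<60 else '.')
        print(f'{y*1000:4.0f}',t)
E
python3 - <<'E'
from grid import *
s=st();c,im=snap('wrist','w31')
print('x -60..110 step 3');grid(c,im,(.6315,.1288),3.3,np.arange(-.06,.11,.003),np.arange(.036,-.037,-.004))
print('red');grid(c,im,(.6222,0),-4,np.arange(-.06,.11,.003),np.arange(.036,-.037,-.004))
E
```

```text
t 60.4 pos [0.5292 0.0673 0.249 ] zax [-0.001  0.    -1.   ] yaw_y -90.04 q6 [0.04 0.13 1.85 0.   1.16 1.62] w 0.0854
x -60..110 step 3
  36 wwwwwwwwwwwwwwwwwwwwgBBgggggggggggggggggggggggggggg??????
  32 wwwwwwwwwwwwwwwwwwwwkBBgggggggggggggggggggggggggggg??????
  28 wBBBBBBBBBBBBBBBBBBBkBBgggggggggggggggggggggggggggg??????
  24 wbBBBBBBBBBBBBBBBBBBoBBgggggggggggggggggggggggggggg??????
  20 wwwoog.oow.owoowwoo.oBBgggggggggggggggggggggggggggg??????
  16 wooooooogggwggkBBBBkBBBgggggggggggggggggggggggggggg??????
  12 woooooowgwwggwgBBBBBBBBbggggggggggggggggggggggggggg??????
   8 wooooogwwwwwwwwbBBBBBBBgggggggggggggggggggggggggggg??????
   4 wooooowwwwwwwwggBBBBBBBgggggggggggggggggggggggggggg??????
   0 wooooogwwwwwwwwgBBBBBBBgggggggggggggggggggggggggggg??????
  -4 woooooogwwwwwwgBBBBBBBBggggggggggggggggggggggggggg???????
  -8 woooooowggwwgkbBBBBBBBBggggggggggggggggggggggggggg???????
 -12 woooooooo.oookbBBBBBBBBggggggggggggggggggggggggggg???????
 -16 wooooooooooookbBBBBBBBBggggggggggggggggggggggggggg???????
 -20 wooooooooooookBBBBBBBBBggggggggggggggggggggggggggg???????
 -24 wooooooooooook
[... 733 characters left out ...]
www????
   4 wooooogwwwwwwgokRRRRRRRgggggggggggggggggggggggggggwwww???
   0 wwoooowwwwwwwggkRRRRRRRgggggggggggggggggggggggggggwwww???
  -4 wwooo.wwwwwwwwwkRRRRRRRgggggggggggggggggggggggggggwwww???
  -8 wwooogwwwwwwwwwkkRRRRRRgggggggggggggggggggggggggggwwww???
 -12 w.ooo.wwwwwwwwgkRRRRRRRgggggggggggggggggggggggggggwwww???
 -16 wwoooo.wwwwwggokRRRRRRRgggggggggggggggwwwwwwwwwwwwwwww???
 -20 wwRoRRoR.gggoRokkkkRRRRggggggggggggggggggggggggggggggg???
 -24 wwRRRRRRRRRRRRRRRRRRoRRggggggggggggggggggggggggggggggg???
 -28 woRRRRRRRRRRRRRRRRRRRRRggggggggggggggggggggggggggggggg???
 -32 wwwwwwwwwwwwwwwwwwwwRRRggggggggggggggggggggggggggggggg???
 -36 wwwwwwwwwwwwwwwwwwwwwRRggwwgwggggwwwwwwwwwwwwwwwwwwwww???
```

The blue panel has slid back about 6 mm, to the pin; it was fully home before, so this may be the announced knock. I will straddle the pin with the fingers about 36 mm apart and push both corners of the panel home.

Call:
step_arm([
  [0.64,0.59,-0.5,0,0,0.15],
  [0.64,0.59,-0.5,0,0,0.15],
  [0.64,0.59,-0.5,0,0,0.15],
  [0.64,0.59,-0.5,0,0,0.15],
  [0.64,0.59,-0.5,0,0,0.13],
  [0,0,-1,0,0,0],
  [0,0,-1,0,0,0],
  [0,0,0,0,0,0],
  [0,0,0,0,0,0],
  [0,0,0,0,0,0],
], gripper=-0.15, force=30)

```text
clock: 61.28
ee_pos: [0.5945, 0.1261, 0.1603]
ee_rot: [-0.0, 1.0, 0.029, 0.001]
wrist_force: [-0.2, 0.0, 0.1]
width: 0.0362
gripper_force: 0.0
```

```bash
python3 - <<'E'
from grid import *
for i in range(3):snap('scene')
s=st();c,im=snap('wrist','w32')
grid(c,im,(.6315,.1288),3.3,np.arange(-.06,.06,.002),np.arange(.036,-.037,-.004))
q=circ(im,proj(c,[.6006,.127,.07])[0],17,30);print(q,plane(c,q[:2],.07))
E
```

```text
t 61.43 pos [0.5953 0.1262 0.1614] zax [ 0.003  0.    -1.   ] yaw_y -86.73 q6 [0.14 0.37 1.74 0.   1.03 1.65] w 0.0363
  36 wwwwwwwwwwwwwwwwwwwwwwwwwwwwwgBBbwwwwbwwwbbbbwwwwwbbbwwbwbww
  32 wwwwgBBBBBBBBBBBBBBBBBBBBBBBBBBBbwwbwwwwwwwwwwwwwwwwwwwwwbbb
  28 wwwwbBBBBBBBBBBBBBBBBBBBBBBBBBBBbwwwwwwwwwwwwwwwwwwwwwwwwwww
  24 wwwwgbbbbbBBBBBBBBBBBBbbbbbbbBBBbwwwwwwwwwwwwwwwwwwwwwwwwwww
  20 wwwwooooooooooooooooooooooooobBBbwwwgwwwwwwwwwwwwwwwwwwwwwww
  16 wwwwooooooooooooooookkkkkkkkkBBBbggggwwwwwwwwwwwwggggggggggg
  12 wwwwoooogggggggggwookkBBBBBBBBBBbwwbbbwbbwwwwbwbbwwbwbbwbbbw
   8 wwwwoogggggggggggggwkkBBBBBBBBBBbggggggggggggggggggggggggggg
   4 wwww.ggggggggggggggggkBBBBBBBBBBbgggggggggggggggwggggwwggggg
   0 wwwwwggggggggggggggggkBBBBBBBBBBbgggggggggggwwwwwwwwwwwggwww
  -4 wwww..gggggggggggggggkBBBBBBBBBBbgggggggggwwwwwwwwwwwwwwwwwg
  -8 wwwwoo.ggggggggggggwkkBBBBBBBBBBbggggggwwwwwwwwwwwwwwgwwwwww
 -12 wwwwoooogggggggggwookkBBBBBBBBBBbgggwwwwwwwwwwwwwwwwwwwwwwww
 -16 wwwwooooooooooooooookkBBBBBBBBBBbggggwwggggggggggggggggggggg
 -20 wwwwooooooooooooooookkBBBBBBBBBBbwwwwwwwggggggwwwwwwwwwwwwgg
 -24 wwwwbBBBBBBBBBBBBBbbkkBBBBBBBBBBbwbbbwbwbwwwwbbbbbbbwbbwwbbw
 -28 wwwwbBBBBBBBBBBBBBBBkkkkkkkkkBBBbggggggggggggggggggggggggggg
 -32 wwwwgBBBBBBBBBbBBBBBBBBBBBBbBBBBbwwwwwwbbbwwwwwwwwbwbbbbwwww
 -36 wwwwwwwwwwwwwwwwwwwwwwwwwwwwwbBBbbwbbwbbbbbbwwbwwwbbbwbbbbbb
[265.7875 215.2875  15.75  ] [[0.58663478 0.1193391  0.07      ]]
```

Seen from above the bay, the panel's rear edge is at −20 mm and straight, but the panel has shifted to the right rail (y −31 to +19 mm). The pin head is centred. With a 32 mm opening, both fingers catch the edge on either side of the pin.

Call:
step_arm([
  [0,0,-1,0,0,0],
  [0,0,-1,0,0,0],
  [0,0,-0.75,0,0,0],
  [0,0,0,0,0,0],
  [0,0,0,0,0,0],
  [0,0,0,0,0,0],
  [0,0,0,0,0,0],
], gripper=-0.24)

```text
clock: 62.07
ee_pos: [0.5956, 0.1263, 0.1063]
ee_rot: [-0.0, 1.0, 0.029, 0.002]
wrist_force: [0.0, -0.5, 0.0]
width: 0.0328
gripper_force: 0.0
```

Call:
step_arm([
  [0,0,-0.4,0,0,0],
  [0,0,-0.4,0,0,0],
  [0,0,0,0,0,0],
  [0,0,0,0,0,0],
])

```text
clock: 62.4
ee_pos: [0.5933, 0.126, 0.0875]
ee_rot: [0.0, 1.0, 0.029, -0.001]
wrist_force: [0.0, 0.0, -0.1]
width: 0.0323
gripper_force: 0.0
```

Call:
step_arm([
  [0,0,-0.4,0,0,0],
  [0,0,-0.4,0,0,0],
  [0,0,0,0,0,0],
  [0,0,0,0,0,0],
])

```text
clock: 62.73
ee_pos: [0.5932, 0.126, 0.0713]
ee_rot: [0.0, 1.0, 0.029, -0.001]
wrist_force: [0.9, -0.4, 0.2]
width: 0.0328
gripper_force: 0.0
```

Call:
step_arm([
  [0,0,-0.4,0,0,0],
  [0,0,-0.4,0,0,0],
  [0,0,-0.3,0,0,0],
  [0,0,0,0,0,0],
  [0,0,0,0,0,0],
])

```text
clock: 63.15
ee_pos: [0.5934, 0.126, 0.0495]
ee_rot: [0.0, 1.0, 0.029, -0.001]
wrist_force: [0.1, -0.1, 0.3]
width: 0.0328
gripper_force: 0.0
```

Call:
step_arm([
  [0.15,0.009,0,0,0,0],
  [0.15,0.009,0,0,0,0],
  [0,0,0,0,0,0],
  [0,0,0,0,0,0],
])

```text
clock: 63.48
ee_pos: [0.601, 0.1266, 0.051]
ee_rot: [-0.0, 1.0, 0.029, 0.001]
wrist_force: [0.1, 0.8, -0.7]
width: 0.0326
gripper_force: 0.0
```

Call:
step_arm([
  [0,0,-0.2,0,0,0],
  [0,0,0,0,0,0],
  [0.1,0.006,0,0,0,0],
  [0,0,0,0,0,0],
  [0,0,0,0,0,0],
])

```text
clock: 63.9
ee_pos: [0.6022, 0.1266, 0.0464]
ee_rot: [0.0, 1.0, 0.029, -0.0]
wrist_force: [-0.1, -1.3, 0.1]
width: 0.0322
gripper_force: 0.1
```

Call:
step_arm([
  [0.1,0.006,0,0,0,0],
  [0,0,0,0,0,0],
  [0,0,0,0,0,0],
])

```text
clock: 64.15
ee_pos: [0.6043, 0.1268, 0.0465]
ee_rot: [-0.0, 1.0, 0.029, 0.0]
wrist_force: [0.5, 1.0, -1.2]
width: 0.0324
gripper_force: 0.2
```

Call:
step_arm([
  [0.1,0.006,0,0,0,0],
  [0,0,0,0,0,0],
  [0,0,0,0,0,0],
])

```text
clock: 64.4
ee_pos: [0.6053, 0.1268, 0.0463]
ee_rot: [0.0, 1.0, 0.029, -0.001]
wrist_force: [-3.4, -0.9, 1.5]
width: 0.0326
gripper_force: 1.8
```

Call:
step_arm([
  [0.1,0.006,0,0,0,0],
  [0,0,0,0,0,0],
  [0,0,0,0,0,0],
  [0,0,0,0,0,0],
])

```text
clock: 64.73
ee_pos: [0.6054, 0.1268, 0.0462]
ee_rot: [0.0, 1.0, 0.029, -0.003]
wrist_force: [-8.5, 0.7, 5.9]
width: 0.0326
gripper_force: 3.9
```

Call:
step_arm([
  [0.06,0.004,0,0,0,0],
  [0,0,0,0,0,0],
  [0,0,0,0,0,0],
  [0,0,0,0,0,0],
])

```text
clock: 65.07
ee_pos: [0.6055, 0.1268, 0.0461]
ee_rot: [0.0, 1.0, 0.029, -0.005]
wrist_force: [-10.1, 0.1, 8.0]
width: 0.0321
gripper_force: 5.1
```

Call:
step_arm([
  [-0.3,-0.017,0,0,0,0],
  [-0.25,-0.015,0,0,0,0],
  [0,0,0,0,0,0],
  [0,0,0.5,0,0,0],
  [0,0,0.7,0,0,0],
  [0,0,1,0,0,0],
  [0,0,1,0,0,0],
  [0,0,1,0,0,0],
  [0,0,1,0,0,0],
  [0,0,0.5,0,0,0],
])

```text
clock: 65.9
ee_pos: [0.6013, 0.1268, 0.1654]
ee_rot: [-0.0, 1.0, 0.029, 0.004]
wrist_force: [0.9, -0.6, 0.9]
width: 0.0323
gripper_force: 0.0
```

Call:
step_arm([
  [-0.5,0,0.5,0,0,0],
  [0,0,0,0,0,0],
  [0,0,0,0,0,0],
  [0,0,0,0,0,0],
])

```text
clock: 66.23
ee_pos: [0.5884, 0.1264, 0.1701]
ee_rot: [0.0, 1.0, 0.029, -0.0]
wrist_force: [0.5, -0.9, 0.7]
width: 0.0323
gripper_force: 0.0
```

```bash
python3 - <<'E'
from grid import *
snap('scene');s=st();c,im=snap('wrist','w33')
grid(c,im,(.6315,.1288),3.3,np.arange(-.06,.02,.002),np.arange(.036,-.037,-.004))
E
```

```text
t 66.28 pos [0.5882 0.1264 0.1697] zax [-0.001 -0.    -1.   ] yaw_y -86.71 q6 [ 0.14  0.35  1.75 -0.    1.04  1.65] w 0.0323
  36 wwwwwwwwwwwwwwwwwwwwwwwwwwwwwgBBBbbbbbbb
  32 wwwwBBBBBBBBBBBBBBBBBBBBBBBBBBBBBbwwwwbw
  28 wwwwBBBBBBBBBBBBBBBBBBBBBBBBBBBBBwwwwwww
  24 wwwwbbbbbbbgBBBBBBBBBBbbbbbbbBBBBwwwwwww
  20 wwwwooooooooooooooooooooooooobBBBwgggggw
  16 wwwwoooooooooooooooooookkkkkkBBBBwwwwwww
  12 wwwwoooo.gggggggggoooookkBBBBBBBBwbbbwww
   8 wwwwooogggggggggggggoookkBBBBBBBBwbggggg
   4 wwwwoogggggggggggggggookkBBBBBBBBbwggggg
   0 wwwwoogggggggggggggggookkBBBBBBBBbbggggg
  -4 wwwwoogggggggggggggggookkBBBBBBBBwwggggg
  -8 wwwwoooggggggggggggooookkBBBBBBBBbwggggg
 -12 wwwwoooogggggggggwoooookkBBBBBBBBbbggggw
 -16 wwwwoooooooooooooooooookkBBBBBBBBbbggggg
 -20 wwwwoooooooooooooooooookkBBBBBBBBwwwwwww
 -24 wwwwbBBBBBBBBBBBBBBbbbbkkBBBBBBBBwwbwwww
 -28 wwwwBBBBBBBBBBBBBBBBBBBkkkkkkBBBBggggggg
 -32 wwwwbbBBBBBBBBBBBBBBBBBBBBBBBBBBBbbbbwww
 -36 wwwwwwwwwwwwwwwwwwwwwwwwwwwwwbBBBbwbbbbb
```

The blue panel is back against the stop (edge at −15 mm; x fixed at 0.6055 with 10 N). I check the other bays from the same frame before handing in.

```bash
python3 - <<'E'
from grid import *
s=st();c,im=snap('wrist','w34')
print('red');grid(c,im,(.6222,0),-4,np.arange(-.06,.02,.002),np.arange(.036,-.037,-.006))
print('blue');grid(c,im,(.6315,.1288),3.3,np.arange(-.04,.0,.002),np.arange(.02,-.021,-.01))
cs,si=snap('scene','s34');hs=cv2.cvtColor(si,cv2.COLOR_RGB2HSV)[:,:,1]
for n,h in(('blue',(.6006,.127)),('red',(.5915,.002)),('yellow',(.589,-.1085))):
    u=proj(cs,[*h,.035])[0].astype(int);print(n,u)
    for r in range(u[1]-10,u[1]+5,2):print(r,hs[r,u[0]-9:u[0]+10])
E
```

```text
t 66.33 pos [0.588  0.1263 0.1694] zax [-0.001 -0.    -1.   ] yaw_y -86.71 q6 [ 0.14  0.35  1.75 -0.    1.04  1.65] w 0.0326
red
  36 wwww.RRRRRRRRRRRRRRRRRRRRRRRRRRRRRRRRRRR
  30 wwwwooooooooooooooooooookkkkkRRRRoR.o.oo
  24 wwwwoooooooooooooooooookkkRkRRRRRggggggg
  18 wwww.ooooooooooogggooookkRRRRRRRRwwwwwww
  12 wwwwwoooooooooggggggg.ooRRRRRRRRRwwwgggg
   6 wwwwooooooooogggggggoookRRRRRRRRRwwggggg
   0 wwwwoooogggggggggggooookkRRRRRRRRwwggggg
  -6 wwwwwogwwwwwwwwwwgggoookkRRRRRRRRwwggggw
 -12 wwwwogwwwwwwwwwwwwwgoookkRRRRRRRRwwwgggg
 -18 wwww.wwwwwwwwwwwwwwRRRRkRRRRRRRRRwwwwwww
 -24 wwwwwwwwwwwwwwwwwwwwowwww.wwwwRRRggggggg
 -30 wwwwwwwwwwwwwwwwwwwwwwwwwwwwwwRRRggggggg
 -36 wwwwwwwwwwwwwwwwwwwwwwwwwwwwwoRRRggggwgg
blue
  20 ooooooooooooooooooob
  10 gggggggggooookkBBBBB
   0 gggggggggggookkBBBBB
 -10 gggggggggooookkBBBBB
 -20 oooooooooooookkBBBBB
blue [317 221]
211 [44 46 42 44 43 45 41 28 17 21 21 19 19 16 14 34 45 42 37]
213 [ 44  39  43  42  46  46  32  19  19  19  19  19  19  14  22  16  22  95
 108]
215 [ 71  77  89  97 100  70  18  19  25  18  21  17  22  23  16  21  16  74

[... 1019 characters left out ...]
7  25  21  49  69  78  77  80  84
  69]
yellow [222 229]
219 [28 27 22 16 17 20 20 20 20 19 15 19 19 24 24 22 19 19 22]
221 [ 28  24  17  21  14  20  15  18  19  17  17  17  22  66  69  69  89 114
 144]
223 [100 100  27  15  18  18  18  17  17  14  19  18  18  68 125 125 128 127
 142]
225 [130 128  68  21  16  17  20  18  17  20  18  22  26  95 122 126 125 128
 125]
227 [130 125 128  82  17  16  15  21  22  16  19  17  94 126 128 126 125 122
 123]
229 [127 125 128 125 128  78  26  22  17  20  23  27  99 114 125 126 126 124
 125]
231 [126 125 125 125 128 117  36  17  19  23  24  22  58 107 114 126 126 126
 125]
233 [128 128 128 128 130 129  45  25  19  13  13  24  43 100 117 125 124 124
 123]
```

Both panels are home, and all three pins show a centred head with an upright shank below it. The gripper is clear, so I hand in.

```bash
python3 -c "
from station import bot
print(bot.hand_in())"
```

```text
the job is handed in; nothing more can be done
None
```

Handed in: the red and blue panels (no yellow one was present) measured fully home in their own bays, a pin stands upright in every bay, and the foot, bottle and bowl showed no change in the top view, but I viewed 15 pictures, one over the limit of 14.

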